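Load the sharpening-kit tray, tall bottle last

TASK

Pack the sharpening kit into its wooden tray. Lock the oilstone in its bed - one end tucked under the steel lip and right up against the stop that is hidden there, the other end down on the lever's foot, then the lever swung fully in over the stone so that it lies flat and is held - and lay the softwood block flat in its rectangular pocket; only when both are home stand the tall oil bottle upright in its round well, because it gets in the way of the other two. Be gentle with the stone, it chips: do not drop it or force it against the tray, and leave the tape measure and the hex key where they are.

Things in the scene. Friction and masses are not known exactly. Their poses are not given: they have to be found in the camera images.
- tray: Wooden tray, 240 x 188 mm, fixed to the bench. Origin: centre of its underside; x runs along the stone bed towards the lip and stop, y towards the board with the two pockets, z up. Floor 10 mm thick; rim and pocket board 20 mm high. The stone bed runs along y = -42 mm on two rubber bearers (top at z = 18 mm), from a heel wall at x = -70 mm to a screw-set steel stop under the lip.
- lip_edge (a point): on the bearers straight below the lip's edge, tray (76, -42, 18) mm, axes as the tray's. The lip, a 4 mm plate, covers the bed from here on; its underside is 32 mm above this point. Under it, out of sight, stands the stop: its upright face is 8 to 18 mm beyond this point, differently each time, to be found by touch. Only 146 mm of bed is open from above: the stone goes in tilted, this end lowest.
- heel (a point): foot of the heel wall on the bearers, tray (-70, -42, 18) mm, axes as the tray's. The wall is 10 mm high, with the lever in its middle. Side cheeks 56 mm apart and 14 mm high guide the stone at both ends (from 26 mm before the lip's edge on, and within 16 mm of the heel wall); between them the sides are open for fingers. The open lever's nose stands 45 mm over the bearers here: bring the stone in over it.
- lever (a joint): steel ejector lever at the heel end, hinged about the tray's y at tray (-78, -42, 15) mm. 0 = in (upright, locked, nose over the stone's end); up to 0.7 rad = swung out, away from the stone. Starts at 0.53 to 0.65 and stays where left (friction 0.14 N m). Out, its foot stands 8 to 13 mm above the bearers under the heel of the stone; swung in, it sinks below them and the nose lies 1.5 mm over the stone.
- lever_tip (a point): point in the black thumb tab at the top of the lever, 65 mm from the hinge and 6 mm below the lever's upper end; the tab is 26 mm wide and 9 mm thick. To swing the lever in, push on the tab's outer face (the one away from the stone) along the tray's +x, with the fingertips about 20 mm lower than the tab's top so that they do not ride up over it.
- stone_center (a point): grey two-layer oilstone, a bar 150 x 50 x 25 mm (own x, y, z), 0.34 to 0.53 kg; this point is its centre. It lies flat on the bench to the right of the tray. Either end may go to the stop. When it is locked, its centre is 75 mm from the face of the stop and at z = 30.5 mm of the tray.
- block_center (a point): softwood block for taking off the burr, 45 x 75 x 24 mm (own x, y, z), lying flat on the bench to the left of the tray; this point is its centre
- block_pocket (a point): centre of the floor of the rectangular pocket, tray (-45, 48, 10) mm; the pocket measures 81 mm along the tray's x and 51 mm along its y, 10 mm deep; axes as the tray's
- bottle_center (a point): tall oil bottle, upright on the bench to the left of the tray; round, 52 mm across up to 110 mm above its base, then a shoulder and a black screw cap 29 mm across from 125 to 140 mm. This point is on its axis, 70 mm above its base. 0.18 kg.
- bottle_well (a point): centre of the floor of the round well for the bottle, tray (55, 48, 10) mm; 60 mm across, 10 mm deep. A wall post stands 0.76 m ahead of the robot behind this end of the tray: swing across in front of it
- tape_measure: tape measure standing on the bench, 34 x 83 mm, 64 mm high, origin under its middle; not to be disturbed
- hex_key: black bent hex key lying on the bench, 31 x 83 x 6 mm, origin under its middle; not to be disturbed
Mind the look-alikes: they are no part of the job. What is shaped like the part that bears bottle_center but blue is not meant.

How it is judged:
On the way, in this order (a step that is already met when the one before it is completed fails the run):
1. the stone is locked in its bed and the block lies in its pocket, while the bottle is still away from the tray (horizontal distance between stone_center and stop_c0 below 0.085 m and y of stone_center in the frame of tray between -0.048 and -0.036 m and z of stone_center in the frame of tray between 0.0275 and 0.0335 m and angle between stone_center's own z axis and vertical below 0.035 rad and value of joint lever below 0.08 rad and horizontal distance between block_center and block_pocket below 0.008 m and z of block_center in the frame of tray between 0.019 and 0.025 m and angle between block_center's own z axis and vertical below 0.06 rad and horizontal distance between bottle_center and bottle_well above 0.12 m), for 0.2 s.
2. the bottle stands in its well (horizontal distance between bottle_center and bottle_well below 0.008 m and z of bottle_center in the frame of tray between 0.077 and 0.083 m and angle between bottle_center's own z axis and vertical below 0.06 rad), for 0.2 s.
At the end, for the whole second after the job is handed in: Stone flat on the bearers (within 2 mm of the stop, 6 mm across, 3 mm in height, 2 degrees), lever in within 0.08 rad; block flat in its pocket, bottle upright in its well (each within 8 mm of the middle, 3 mm in height, 3.4 degrees); all at rest (all of step 2 and horizontal distance between stone_center and stop_c0 below 0.085 m and y of stone_center in the frame of tray between -0.048 and -0.036 m and z of stone_center in the frame of tray between 0.0275 and 0.0335 m and angle between stone_center's own z axis and vertical below 0.035 rad and value of joint lever below 0.08 rad and horizontal distance between block_center and block_pocket below 0.008 m and z of block_center in the frame of tray between 0.019 and 0.025 m and angle between block_center's own z axis and vertical below 0.06 rad and linear speed of each of stone, burr_block, oil_bottle below 0.01 m/s); the robot touches nothing.
It fails at once if the stone is knocked or pressed against the tray with more than 32 N (contact force between stone and tray above 32 N).
It fails at once if the bottle is tipped over (angle between bottle_center's own z axis and vertical above 0.6 rad).
It fails at once if the tape measure or the hex key is moved by more than 30 mm (distance of any of tape_measure, hex_key from where it was at the start of the episode above 0.03 m).
It also fails if it takes over 72 s, if anything falls off the work surface, if the arm or the gripper's body presses on something with over 40 N, if the wrist force passes 120 N, or if a joint passes its speed limit or range.

ROBOT

A 6-joint arm with a two-finger parallel gripper is mounted at the origin on the work surface; the furniture and walls round the work are solid. World frame = base frame: x ahead of the robot, y to its left, z up, the work surface at z = 0. Lengths are in m, angles in rad, forces in N, time in s.
With the tool pointing down it reaches from about 0.25 to 0.85 m from the base axis. Payload 12.5 kg.
Tool frame: the origin (TCP) lies midway between the tips of the shut fingers; the grasp point (between the pads) lies 19 mm behind it; z points along the fingers, y is the line along which they close (so a half turn about z gives the same grasp; the last joint's range is limited). The gripper opens to 93 mm and grips with 3 to 60 N. Pads are 15 mm wide; open, the fingers measure 128 mm over their backs; the gripper's body (75 mm by 188 mm) begins 65 mm behind the grasp point.
Start: joints at [-1.354, 0.351, 1.652, -0, 1.139, -0.085], TCP at [0.164, -0.525, 0.219] pointing down, gripper open.
Joint ranges: [-2.75, 2.75], [-0.79, 2.1], [0.01, 2.65], [-1.57, 4.71], [0.07, 3.14], [-2.87, 2.87]. Speed limits (rad/s): [2.22, 2.22, 2.79, 3.14, 3.14, 3.14].

INTERFACE

Orientations are given as a unit quaternion [w, x, y, z].
In Python, from workcell import * gives the robot as it stands.
- The arm moves only by the shell command python3 -m crank 'ROWS' [FORCE]. ROWS is a JSON object of lists of equal length, an entry for each row: "jaw": the closure, from -1 (fully open) to 1 (shut), so that 0 is half open; "delta_pos": the shift along the tool's x, y, z in cm, a list of three; "delta_rot": the turn, a rotation vector about the tool's x, y, z in rad, a list of three. In form: {"jaw": [jaw, ...], "delta_pos": [[tx, ty, tz], ...], "delta_rot": [[wx, wy, wz], ...]}. A call has exactly 8 rows; each row is the pose to reach, as a shift and turn from the pose commanded when the call began, along the tool's axes at that moment; what a row does not reach only later rows make up. A row lasts 1/8 s, in which the tool goes at most 62.5 mm and 10.7 degrees, less where a joint would pass 70% of its speed; a pose out of reach is approached as far as the arm can. A call with a gripper value outside its range is refused whole. The fingers move at their own pace and stop on an object; FORCE is the grip in N (left out, the last holds). Time passes only in rows, so rows that repeat a pose let the fingers close, or fill a call up. It gives the time, the measured TCP pose, the force and the opening at its end, in the units of the state.
- get_obs(): the state, without advancing time (a new reading comes with each control period).
- snapshot(name): name is "scene" or "top" or "wrist"; returns a dict with "image" (420x560x3 uint8, blue, green, red), "intrinsics" (3x3 intrinsics, pixels), "R" (3x3) and "t" (3): a world point X has camera coordinates R X + t. Camera axes: x right, y down, z forward; pixel columns grow to the right and rows downward; lengths in m; the calibration is good to about 2 mm. A picture is of the moment at which its call begins. There is no depth.
- sign_off(): hands the job in, once; it reports no verdict.
Trained networks look in the newest picture that a camera, given by its name, has taken for a name from the list of things; names that differ only in an ending like _2 or _b are one class to them, and where a whole thing is asked for, a point or a joint stands for the part that bears it (a point fixed in the world has none). Each returns a list of dicts, best first, with "conf" (0 to 1); they miss things now and then, are a little off and sometimes report something else, mostly with a low value. They report only what shows in the picture. A call takes as long as a camera call. They do not tell look-alikes from the thing itself.
- silhouettes(camera, name): "pixels" (420x560 bool, what is visible of it) and "location" ([column, row] in pixels, amid what is visible of it).
The state is a dict: "t": time; "joint_pos": joint angles; "qd": joint speeds; "tau": joint torques, N m; "eef_pos": TCP position; "ee_rot": TCP orientation; "force": force on the tool from outside, world axes, zero at the start; "moment": the same for the moment, N m; "width": finger opening in m.
Only numpy, scipy, OpenCV 4.12 (cv2) and the standard library are available. Lean on these libraries where they do the work, as an engineer would, in place of code of your own. Each camera call takes 0.05 s, during which the arm holds its last target. There are 200 camera calls.

## Working session

There is one attempt and no reset: what is moved stays moved. The work goes in short steps, Python scripts to look and compute and a shell command to move; the robot and the scene stay as the last step left them, time stands still between calls to the robot, and variables do not carry over. Pictures are saved under pics/ and viewed, on a budget of 10 in all, crops included, one or two more only if the job needs it, and the job is handed in when it is done.

```bash
ls; mkdir -p pics; python3 - <<'E'
from workcell import *
import cv2,numpy as np
o=get_obs();print({k:np.round(v,4).tolist() for k,v in o.items()})
a=[]
for c in ["scene","top"]:
    s=snapshot(c);cv2.imwrite(f"pics/{c}0.png",s["image"]);a.append(s)
    R,t=s["R"],s["t"];print(c,np.round(s["intrinsics"],1).tolist(),"cam",np.round(-R.T@t,3),"R",np.round(R,3).tolist())
    for n in ["tray","lever","stone_center","block_center","bottle_center","tape_measure","hex_key"]:
        print(n,[(np.round(d["location"]).tolist(),round(d["conf"],2),int(d["pixels"].sum())) for d in silhouettes(c,n)])
E
```

```text
pics
{'t': 0.0, 'joint_pos': [-1.3536, 0.3512, 1.6525, 0.0, 1.1391, -0.0846], 'qd': [-0.0017, -0.0012, -0.0007, -0.0014, -0.0008, 0.0], 'tau': [-0.0006, -49.7317, -28.5258, 0.0699, 0.0257, -0.0001], 'eef_pos': [0.1634, -0.5248, 0.2181], 'ee_rot': [-0.0006, 0.9886, 0.1503, -0.0], 'force': [0.3625, 0.7504, -0.245], 'moment': [0.028, 0.0178, -0.0276], 'width': 0.0932}
scene [[452.1, 0.0, 280.9], [0.0, 452.1, 215.4], [0.0, 0.0, 1.0]] cam [-0.023  0.718  0.856] R [[-0.894, -0.448, -0.007], [-0.272, 0.555, -0.786], [0.356, -0.701, -0.618]]
tray [([226.0, 293.0], 0.7, 1056), ([271.0, 215.0], 0.58, 3506)]
lever [([305.0, 205.0], 0.51, 80)]
stone_center [([297.0, 174.0], 0.89, 632)]
block_center [([271.0, 214.0], 0.68, 3548), ([252.0, 259.0], 0.59, 518)]
bottle_center [([224.0, 293.0], 0.86, 1031)]
tape_measure [([276.0, 267.0], 0.95, 434)]
hex_key [([266.0, 305.0], 0.42, 54), ([305.0, 207.0], 0.41, 123), ([276.0, 267.0], 0.33, 459)]
top [[427.5, 0.0, 281.9], [0.0, 427.5, 210.7], [0.0, 0.0, 1.0]] cam [ 0.354 -0.164  1.081] R [[0.026, -1.0, 0.007], [-0.996, -0.026, -0.088], [0.088, -0.004, -0.996]]
tray [([312.0, 198.0], 0.56, 7261)]
lever [([320.0, 236.0], 0.66, 185), ([312.0, 196.0], 0.53, 7284)]
stone_center [([400.0, 191.0], 0.97, 1331)]
block_center [([229.0, 210.0], 0.73, 523)]
bottle_center [([152.0, 218.0], 0.89, 696), ([282.0, 274.0], 0.77, 466)]
tape_measure [([222.0, 243.0], 0.68, 463), ([313.0, 198.0], 0.52, 7164)]
hex_key []
```

```bash
python3 - <<'E'
import cv2,numpy as np
a=cv2.imread("pics/top0.png")[120:320,90:450];b=cv2.imread("pics/scene0.png")[120:340,150:400]
a=cv2.resize(a,(800,444),interpolation=cv2.INTER_CUBIC);cv2.imwrite("pics/a.png",a)
cv2.imwrite("pics/b.png",cv2.resize(b,(680,598),interpolation=cv2.INTER_CUBIC))
E
```

```text
(no output)
```

View pics/a.png

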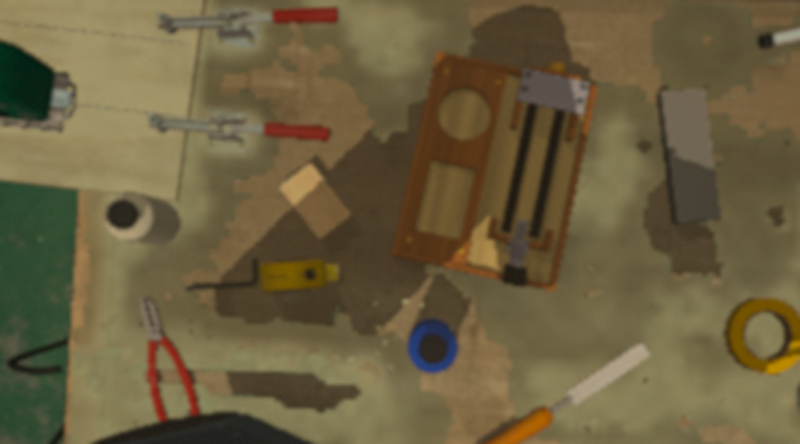

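View pics/b.png

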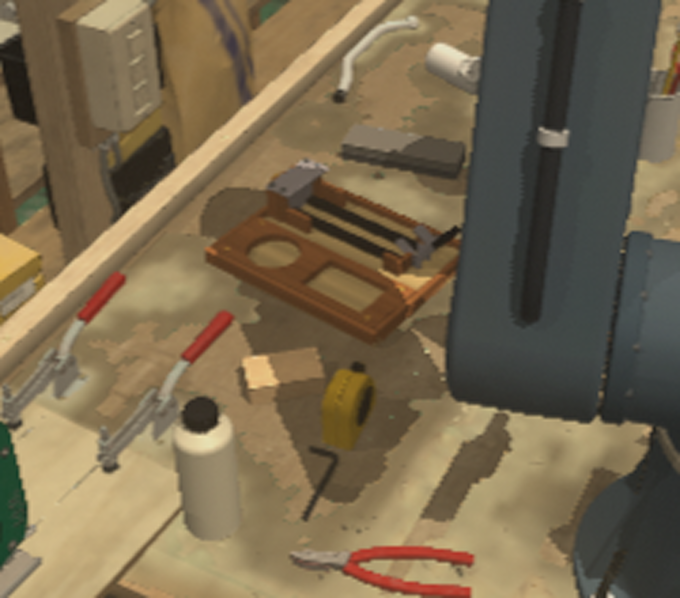

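The top crop shows the white bottle at (125,215), block (315,200), tray in the middle with its lip up and lever down at (515,270), and stone (690,155). The blue bottle at (433,345) is the decoy. The scene crop confirms the white bottle, block, tape and hex key. Next I'll work out coarse poses.

```bash
cat > h.py <<'E'
from workcell import *
import cv2,numpy as np
from scipy.spatial.transform import Rotation as Ro
def unproj(s,uv,z):
    uv=np.atleast_2d(np.array(uv,float));K,R,t=s["intrinsics"],s["R"],s["t"]
    d=np.c_[uv,np.ones(len(uv))]@np.linalg.inv(K).T@R; c=-R.T@t
    return c+d*((z-c[2])/d[:,2])[:,None]
def proj(s,X):
    p=np.atleast_2d(X)@s["R"].T+s["t"];p=p@s["intrinsics"].T;return p[:,:2]/p[:,2:]
def tri(ss,uvs):
    A=np.zeros((3,3));b=np.zeros(3)
    for s,uv in zip(ss,uvs):
        c=-s["R"].T@s["t"];d=unproj(s,uv,0)[0]-c;d/=np.linalg.norm(d);P=np.eye(3)-np.outer(d,d);A+=P;b+=P@c
    return np.linalg.solve(A,b)
def rect(s,mask,z):
    ys,xs=np.nonzero(mask);X=unproj(s,np.c_[xs,ys],z)[:,:2]
    (c,w,a)=cv2.minAreaRect((X*1000).astype(np.float32))
    return np.round(c,1),np.round(w,1),round(a,1)
def frame(yaw): # tool-down rot with tool x at yaw
    return Ro.from_euler('z',yaw)*Ro.from_euler('x',np.pi)
def cur(): 
    o=get_obs();q=o["ee_rot"];return np.array(o["eef_pos"]),Ro.from_quat([q[1],q[2],q[3],q[0]]),o
def plan(p,R,p0=None,R0=None):
    "delta (cm) and rotvec in tool axes"
    if p0 is None:p0,R0,_=cur()
    return np.round(R0.inv().apply(np.array(p)-p0)*100,2).tolist(),np.round((R0.inv()*R).as_rotvec(),3).tolist()
E
python3 - <<'E'
from h import *
T=snapshot("top");S=snapshot("scene")
m=silhouettes("top","stone_center")[0]["pixels"];print("stone",rect(T,m,.022))
m=silhouettes("top","block_center")[0]["pixels"];print("block",rect(T,m,.022))
for d in silhouettes("top","tray"): print("tray",rect(T,d["pixels"],.02),d["conf"])
q=np.array([[440,53],[597,85],[553,290],[395,255]])/2.222+[90,120]
X=unproj(T,q,.02);print(np.round(X,3),X.mean(0))
d=X[1]-X[2];print(np.degrees(np.arctan2(d[1],d[0])));d=X[0]-X[1];print(np.degrees(np.arctan2(d[1],d[0])))
cap=np.array([125,214])/2.222+[90,120];cs=np.array([200,410])/2.72+[150,120]
print("cap",tri([T,S],[cap,cs]),unproj(T,cap,.14))
E
```

```text
stone (array([ 508.6, -460.2]), array([151. ,  55.8]), 7.3)
block (array([445.1, -44.3]), array([80.1, 46.4]), 39.5)
tray (array([ 492.7, -245.5]), array([190.4, 259.5]), 79.0) 0.83
[[ 0.618 -0.18   0.02 ]
 [ 0.586 -0.359  0.02 ]
 [ 0.353 -0.312  0.02 ]
 [ 0.387 -0.136  0.02 ]] [ 0.48599507 -0.24678188  0.02      ]
-11.32800166928869
79.85858541228265
cap [0.41869452 0.13283136 0.13222888] [[0.41704161 0.12978274 0.14      ]]
```

```bash
python3 - <<'E'
from h import *
W=snapshot("wrist");p,R,o=cur()
c=-W["R"].T@W["t"];print(np.round(W["intrinsics"],1).tolist(),"cam in tool",np.round(R.inv().apply(c-p),4),"axes in tool (cam z,x,y)",np.round(R.inv().apply(W["R"]),3).tolist())
for a in [(.47,-.36,.34,-2),(.46,-.40,.34,-2)]:
    print(plan(a[:3],frame(np.radians(a[3]))))
E
```

```text
[[308.3, 0.0, 278.7], [0.0, 308.3, 209.4], [0.0, 0.0, 1.0]] cam in tool [ 0.0701 -0.0002 -0.1652] axes in tool (cam z,x,y) [[-0.001, 1.0, -0.0], [-0.968, -0.001, -0.252], [-0.252, 0.0, 0.968]]
([34.17, -6.66, -12.14], [-0.0, 0.0, 0.337])
([32.03, -3.13, -12.14], [-0.0, 0.0, 0.337])
```

```bash
python3 -m crank '{"jaw":[-1,-1,-1,-1,-1,-1,-1,-1],"delta_pos":[[6,-1,1],[12,-2,3],[18,-3,5],[24,-4,6],[29,-5,6],[34,-6,6],[34.5,-6.2,6],[34.5,-6.2,6]],"delta_rot":[[0,0,0.05],[0,0,0.1],[0,0,0.17],[0,0,0.25],[0,0,0.33],[0,0,0.33],[0,0,0.33],[0,0,0.33]]}' 20
python3 - <<'E'
from h import *
W=snapshot("wrist");cv2.imwrite("pics/w1.png",W["image"])
for n in ["stone_center","tray","lever","block_center"]:
    for d in silhouettes("wrist",n): print(n,round(d["conf"],2),np.round(d["location"]),d["pixels"].sum(),rect(W,d["pixels"],{"stone_center":.025,"tray":.02,"lever":.06,"block_center":.024}[n]))
np.save("/tmp/w1.npy",W,allow_pickle=True)
E
```

```text
t: 2.1
eef_pos: [0.4743, -0.3633, 0.1585]
ee_rot: [-0.0, 1.0, -0.014, -0.0]
force: [0.2, 0.3, -0.0]
width: 0.093
stone_center 0.93 [380. 155.] 8941 (array([ 509.1, -460.5]), array([150.8,  56.3]), 6.9)
stone_center 0.61 [188. 325.] 445 (array([ 371.7, -267.1]), array([ 27.9, 104.7]), 62.3)
tray 0.9 [159. 160.] 40377 (array([ 472.8, -242.7]), array([187.7, 296.5]), 79.3)
lever 0.58 [185. 326.] 404 (array([ 384.9, -276.7]), array([24.1, 81.5]), 58.0)
block_center 0.6 [  7. 241.] 735 (array([441.5, -88.8]), array([27.2, 46.2]), 75.5)
```

View pics/w1.png

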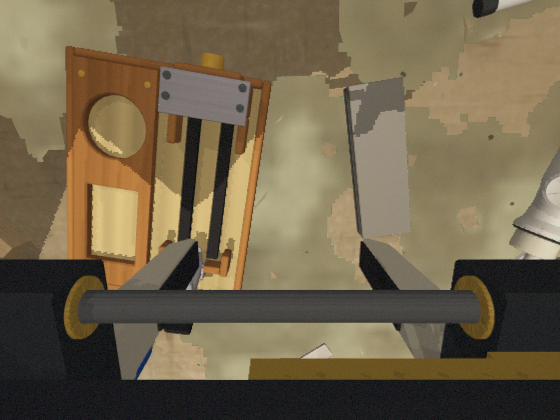

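```bash
python3 - <<'E'
import cv2
a=cv2.imread("pics/w1.png")
cv2.imwrite("pics/c.png",cv2.hconcat([cv2.resize(a[40:265,60:275],(573,600),interpolation=cv2.INTER_CUBIC),cv2.resize(a[65:290,335:420],(227,600),interpolation=cv2.INTER_CUBIC)]))
E
```

```text
(no output)
```

View pics/c.png

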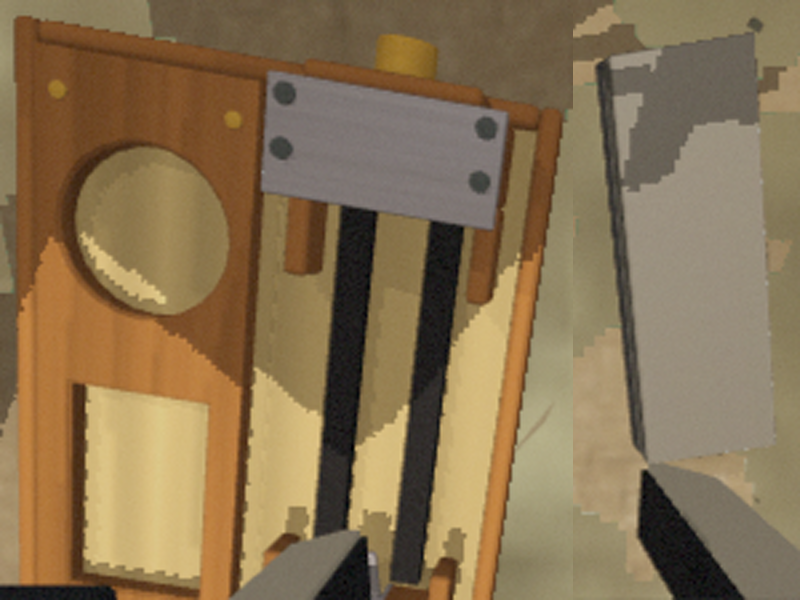

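The crop shows the lip front edge (262,190)-(494,230), the well rim centred near (147,231), pocket corners (73,382) and (210,403), and stone top corners (610,66), (753,32), (773,442), (650,462). I'll fit poses to these.

```bash
cat > fit.py <<'E'
from h import *
from scipy.optimize import least_squares
def fit(obs,x0,free_z=False):
    "obs: list of (snap, model Nx3 mm, px Nx2); pose x,y(mm),yaw deg[,dz]"
    def f(v):
        r=[]
        for s,M,U in obs:
            X=Ro.from_euler('z',v[2],degrees=True).apply(np.array(M,float))+[v[0],v[1],v[3] if free_z else 0]
            r.append((proj(s,X/1000)-np.array(U)).ravel())
        return np.concatenate(r)
    s=least_squares(f,x0+([0.] if free_z else []),loss='soft_l1');return s.x,f(s.x).reshape(-1,2)
E
python3 - <<'E'
from fit import *
W=np.load("/tmp/w1.npy",allow_pickle=True).item()
k=2.667
M=[(120,94,20),(120,-94,20),(55,78,20),(55,18,20),(85,48,20),(25,48,20),(-4.5,73.5,20),(-4.5,22.5,20)]
U=np.array([(18,18),(560,112),(65,222),(229,242),(152,145),(145,317),(73,382),(210,403)])/k+[60,40]
for z in (False,True):
    v,r=fit([(W,M,U)],[486.,-246,-11],z);print(np.round(v,2),np.round(r,1).tolist())
v,_=fit([(W,M,U)],[486.,-246,-11])
L=np.array([(262,190),(494,230)])/k+[60,40]
X=Ro.from_euler('z',-v[2],degrees=True).apply(unproj(W,L,.054)*1000-[v[0],v[1],0]);print("lip edge in tray",np.round(X,1))
M=[(75,25,25),(75,-25,25),(-75,-25,25),(-75,25,25)]
U=(np.array([(610,66),(753,32),(773,442),(650,462)])-[573,0])/k+[335,65]
for z in (False,True):
    v,r=fit([(W,M,U)],[509.,-460,7],z);print("stone",np.round(v,2),np.round(r,1).tolist())
c=v
a=np.radians(v[2])
p,R,_=cur();print(p);print(plan([v[0]/1e3,v[1]/1e3,.16],frame(a)))
E
```

```text
[ 486.8  -246.14  -11.16] [[-1.0, -2.4], [3.7, -0.2], [-1.0, -1.2], [1.1, 2.1], [-0.6, 0.1], [-0.1, -0.0], [0.1, 0.8], [0.2, 1.3]]
[ 487.03 -243.07  -10.9    -6.53] [[-0.2, -0.3], [0.0, 0.0], [-0.3, -0.9], [0.5, 1.9], [-0.8, 0.8], [0.1, -0.6], [0.9, -0.1], [0.0, -0.0]]
lip edge in tray [[ 76.9  -4.   54. ]
 [ 76.9 -77.3  54. ]]
stone [ 508.97 -463.44    7.77] [[-1.3, -3.5], [0.4, -0.4], [2.2, 1.9], [-0.6, 1.9]]
stone [ 508.   -466.18    7.62   -8.73] [[-0.2, -1.3], [-0.1, 2.2], [1.1, 0.1], [-0.4, -0.2]]
[ 0.47369764 -0.36411217  0.15876641]
([3.73, 10.1, -0.12], [0.0, -0.0, -0.163])
```

```bash
python3 -m crank '{"jaw":[-1,-1,-1,-1,-1,-1,-1,-1],"delta_pos":[[2,5,0],[3.8,9.9,1],[3.8,9.9,4],[3.8,9.9,5],[3.8,9.9,5],[3.8,9.9,5],[3.8,9.9,5],[3.8,9.9,5]],"delta_rot":[[0,0,-0.08],[0,0,-0.163],[0,0,-0.163],[0,0,-0.163],[0,0,-0.163],[0,0,-0.163],[0,0,-0.163],[0,0,-0.163]]}' 20
python3 - <<'E'
from h import *
W=snapshot("wrist");cv2.imwrite("pics/w2.png",W["image"])
for d in silhouettes("wrist","stone_center"):
    cs=cv2.findContours(d["pixels"].astype(np.uint8),cv2.RETR_EXTERNAL,cv2.CHAIN_APPROX_NONE)[0]
    c=max(cs,key=cv2.contourArea);print(d["conf"],cv2.boundingRect(c),cv2.approxPolyDP(c,4,True)[:,0].tolist(), np.round(unproj(W,cv2.approxPolyDP(c,4,True)[:,0],.025),4).tolist())
np.save("/tmp/w2.npy",W,allow_pickle=True)
E
```

```text
t: 3.35
eef_pos: [0.5099, -0.4634, 0.1093]
ee_rot: [0.0, 0.998, 0.067, 0.0]
force: [-0.4, 0.8, -0.4]
width: 0.093
0.78 (248, 122, 63, 168) [[249, 123], [251, 288], [304, 289], [310, 125]] [[0.5807, -0.4304, 0.025], [0.4395, -0.4478, 0.025], [0.4448, -0.4949, 0.025], [0.5856, -0.4777, 0.025]]
```

View pics/w2.png

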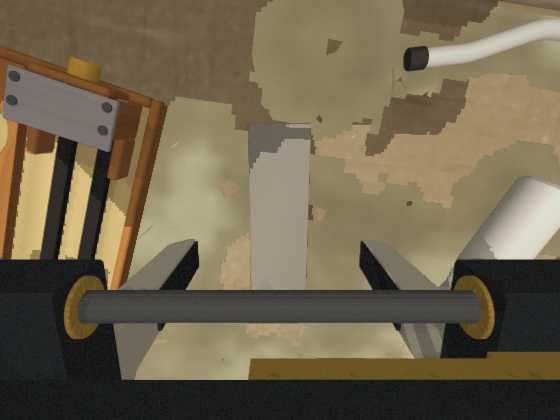

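```bash
python3 -m crank '{"jaw":[-1,-1,-1,-1,1,1,1,1],"delta_pos":[[0,0,5],[0,0,9],[0,0,10.3],[0,0,10.3],[0,0,10.3],[0,0,10.3],[0,0,10.3],[0,0,10.3]],"delta_rot":[[0,0,0],[0,0,0],[0,0,0],[0,0,0],[0,0,0],[0,0,0],[0,0,0],[0,0,0]]}' 25
```

```text
t: 4.45
eef_pos: [0.5098, -0.4635, 0.006]
ee_rot: [0.0, 0.998, 0.067, 0.0]
force: [0.1, -0.2, 0.2]
width: 0.0577
```

```bash
python3 -m crank '{"jaw":[1,1,1,1,1,1,1,1],"delta_pos":[[0,0,0],[0,0,0],[0,0,-1],[0,0,-3],[0,0,-7],[0,0,-12],[0,0,-15],[0,0,-15]],"delta_rot":[[0,0,0],[0,0,0],[0,0,0],[0,0,0],[0,0,0],[0,0,0],[0,0,0],[0,0,0]]}' 25
python3 - <<'E'
from fit import *
W=snapshot("wrist");cv2.imwrite("pics/w3.png",W["image"]);np.save("/tmp/w3.npy",W,allow_pickle=True)
for d in silhouettes("wrist","stone_center"): print(d["conf"],np.round(d["location"]),d["pixels"].sum())
v=[486.8,-245.5,-11.1]
def pose(P): # stone centre & pitch in tray -> tool
    pass
X=Ro.from_euler('z',v[2],degrees=True).apply([[76,-42,18],[-70,-42,18],[55,48,10],[-45,48,10]])+[v[0],v[1],0];print(np.round(X,1).tolist())
S=snapshot("top");cv2.imwrite("pics/t2.png",S["image"]);np.save("/tmp/t2.npy",S,allow_pickle=True)
E
```

```text
t: 5.45
eef_pos: [0.5105, -0.4643, 0.1591]
ee_rot: [0.002, 0.998, 0.067, 0.002]
force: [-0.2, -0.4, -5.1]
width: 0.0499
0.71 [277. 215.] 20686
[[553.3, -301.3, 18.0], [410.0, -273.2, 18.0], [550.0, -209.0, 10.0], [451.9, -189.7, 10.0]]
```

```bash
cat > tgt.py <<'E'
from h import *
TRAY=np.array([486.9,-244.9,0]);YAW=-11.1
OFF=np.array([-1.0,0,-6.5]) # stone centre in tool frame (tool z down): mm
def stone_pose(xf,zf,th,y=-42.,yaw=0):
    "front-bottom edge at tray x=xf, height zf over bearers, pitch th deg -> TCP(m),R"
    Rw=Ro.from_euler('z',YAW+yaw,degrees=True)*Ro.from_euler('y',th,degrees=True)
    Rt=Ro.from_euler('z',YAW,degrees=True)
    front=Rt.apply([xf,y,18+zf])+TRAY
    C=front-Rw.apply([75,0,-12.5]);R=Rw*Ro.from_euler('x',np.pi)
    return (C-R.apply(OFF))/1000,R
def intray(X): return Ro.from_euler('z',-YAW,degrees=True).apply(np.atleast_2d(X)*1000-TRAY)
def where(p,R):
    C=p*1000+R.apply(OFF);Rw=R*Ro.from_euler('x',np.pi)
    return np.round(intray((C+Rw.apply([75,0,-12.5]))/1000)[0]-[0,0,18],1),np.round((Ro.from_euler('z',-YAW,degrees=True)*Rw).as_euler('zyx',degrees=True),1)
E
python3 - <<'E'
from tgt import *
W=np.load("/tmp/w3.npy",allow_pickle=True).item();d=silhouettes("wrist","stone_center")[0]["pixels"]
c=max(cv2.findContours(d.astype(np.uint8),cv2.RETR_EXTERNAL,cv2.CHAIN_APPROX_NONE)[0],key=cv2.contourArea)
q=cv2.approxPolyDP(c,4,True)[:,0];p,R,_=cur()
X=unproj(W,q,p[2]+.019);print(q.tolist(),np.round(R.inv().apply(X-p)*1000,1).tolist())
p1,R1=stone_pose(55,35,20);print(p1,plan(p1,R1)); print(where(p1,R1))
E
```

```text
[[226, 118], [232, 289], [325, 289], [333, 120]] [[76.3, -23.4, -19.1], [-12.9, -24.1, -18.9], [-13.1, 26.6, -19.0], [75.4, 27.1, -19.2]]
[ 0.46656251 -0.28371063  0.08394765] ([-1.79, -18.29, 7.03], [0.055, -0.344, 0.326])
(array([ 55., -42.,  35.]), array([ 0., 20.,  0.]))
```

```bash
sed -i 's/OFF=np.array(\[-1.0/OFF=np.array([0.0/' tgt.py
python3 -m crank '{"jaw":[1,1,1,1,1,1,1,1],"delta_pos":[[-0.5,-4,0],[-1,-9,0],[-1.7,-14,0],[-1.9,-18.3,2],[-1.9,-18.3,5],[-1.9,-18.3,6],[-1.9,-18.3,6],[-1.9,-18.3,6]],"delta_rot":[[0.02,-0.11,0.1],[0.035,-0.22,0.21],[0.055,-0.344,0.326],[0.055,-0.344,0.326],[0.055,-0.344,0.326],[0.055,-0.344,0.326],[0.055,-0.344,0.326],[0.055,-0.344,0.326]]}' 25
python3 - <<'E'
from tgt import *
W=snapshot("wrist");np.save("/tmp/w4.npy",W,allow_pickle=True)
a=W["image"];cv2.imwrite("pics/w4.png",cv2.resize(a[0:290,160:420],(538,600),interpolation=cv2.INTER_CUBIC))
p,R,o=cur();print(where(p,R),o["force"],o["width"])
E
```

```text
t: 6.65
eef_pos: [0.4666, -0.2853, 0.0963]
ee_rot: [-0.015, 0.98, -0.096, -0.171]
force: [-0.6, 0.4, -4.5]
width: 0.0499
(array([ 56.4, -43.6,  47.4]), array([-0.1, 19.8, -0.1])) [ 0.16982024  0.00536943 -5.09691664] 0.049584473220835874
```

View pics/w4.png

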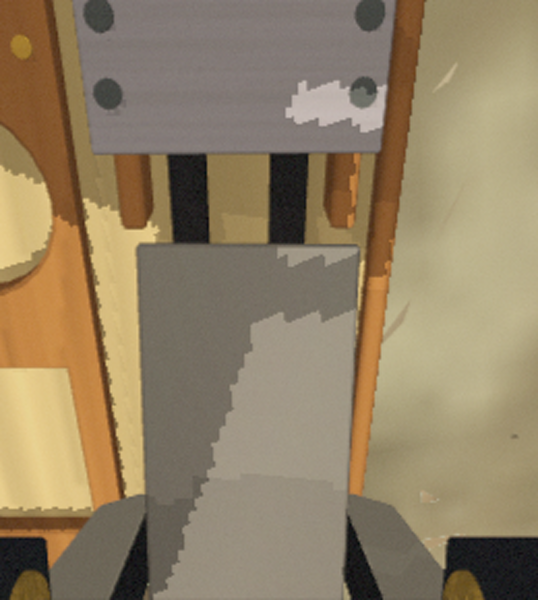

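```bash
sed -i 's/486.9,-244.9/487.3,-242.6/' tgt.py
python3 - <<'E'
from tgt import *
W=np.load("/tmp/w4.npy",allow_pickle=True).item();p,R,o=cur()
k=2.069
def px(l): return np.array(l)/k+[160,0]
print("lip",np.round(intray(unproj(W,px([(92,153),(381,153)]),.054)),1))
print("bearers at z18, lip-occluded row",np.round(intray(unproj(W,px([(170,220),(208,220),(269,220),(307,220)]),.018)),1))
Rw=R*Ro.from_euler('x',np.pi)
ft=(p*1000+R.apply(OFF)+Rw.apply([[75,25,12.5],[75,-25,12.5]]))/1000
print("stone front top model",np.round(intray(ft),1),"seen",np.round(intray(unproj(W,px([(139,243),(358,243)]),ft[0,2])),1))
print(where(p,R))
for t in [(56,6,20),(66,2.5,20),(74,2,19)]:
    p1,R1=stone_pose(*t);print(t,plan(p1,R1),p1)
E
```

```text
lip [[ 77.3  -6.7  54. ]
 [ 77.1 -80.2  54. ]]
bearers at z18, lip-occluded row [[ 50.2 -21.2  18. ]
 [ 50.1 -33.6  18. ]
 [ 50.1 -53.4  18. ]
 [ 50.  -65.7  18. ]]
stone front top model [[ 64.9 -20.9  88.8]
 [ 64.9 -70.9  88.9]] seen [[ 65.4 -22.1  88.8]
 [ 65.2 -70.3  88.8]]
(array([ 56.4, -46. ,  47.4]), array([-0.1, 19.8, -0.1]))
(56, 6, 20) ([1.36, -0.39, 3.88], [0.002, -0.004, -0.002]) [ 0.46702169 -0.28142224  0.05528967]
(66, 2.5, 20) ([2.42, -0.4, 3.87], [0.002, -0.004, -0.002]) [ 0.47683461 -0.28334746  0.05178967]
(74, 2, 19) ([3.18, -0.4, 3.78], [0.002, 0.014, -0.002]) [ 0.48415932 -0.28478451  0.05009072]
```

```bash
sed -i 's/487.3,-242.6/487.9,-243.7/' tgt.py
python3 -m crank '{"jaw":[1,1,1,1,1,1,1,1],"delta_pos":[[0.8,-0.3,1],[1.3,-0.3,2],[1.5,-0.3,2.7],[1.5,-0.3,3.3],[1.5,-0.3,3.6],[1.5,-0.3,3.75],[1.5,-0.3,3.75],[1.5,-0.3,3.75]],"delta_rot":[[0.002,-0.004,-0.002],[0.002,-0.004,-0.002],[0.002,-0.004,-0.002],[0.002,-0.004,-0.002],[0.002,-0.004,-0.002],[0.002,-0.004,-0.002],[0.002,-0.004,-0.002],[0.002,-0.004,-0.002]]}' 25
python3 - <<'E'
from tgt import *
W=snapshot("wrist");np.save("/tmp/w5.npy",W,allow_pickle=True)
a=W["image"];cv2.imwrite("pics/w5.png",cv2.resize(a[20:190,160:400],(800,567),interpolation=cv2.INTER_CUBIC))
p,R,o=cur();print(where(p,R),o["force"],o["width"])
E
```

```text
t: 7.7
eef_pos: [0.4683, -0.2821, 0.0555]
ee_rot: [-0.017, 0.98, -0.095, -0.173]
force: [0.8, -0.6, -4.4]
width: 0.0496
(array([ 56.5, -41.4,   6.1]), array([ 0. , 20.1,  0. ])) [-0.52378248  0.12602471 -4.5163665 ] 0.04960345660830365
```

View pics/w5.png

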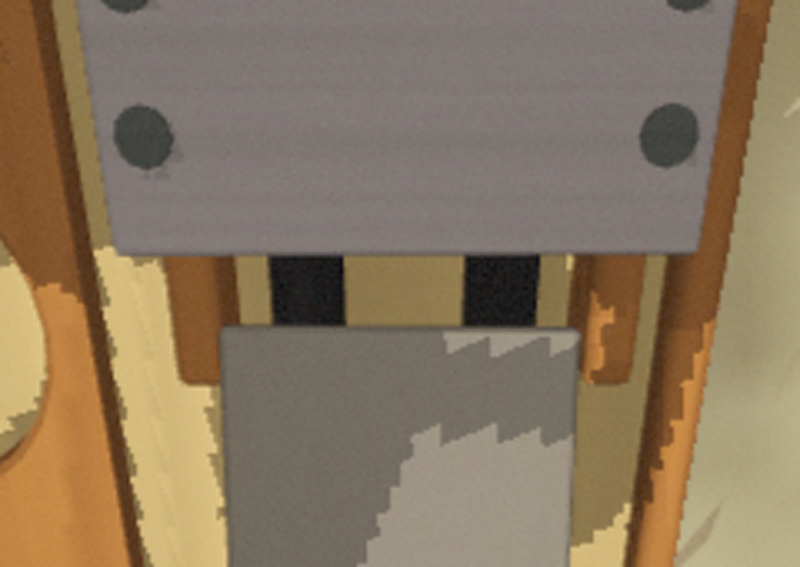

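```bash
python3 - <<'E'
from tgt import *
p,R,o=cur()
for t in [(64,3,20),(69,2.2,19.5),(74,1.8,18.5)]:
    p1,R1=stone_pose(*t);print(t,plan(p1,R1))
E
```

```text
(64, 3, 20) ([0.81, 0.06, 0.04], [-0.0, 0.001, 0.001])
(69, 2.2, 19.5) ([1.3, 0.06, 0.01], [-0.0, 0.01, 0.001])
(74, 1.8, 18.5) ([1.78, 0.06, 0.01], [-0.0, 0.028, 0.001])
```

```bash
python3 -m crank '{"jaw":[1,1,1,1,1,1,1,1],"delta_pos":[[0.3,0.07,0.02],[0.6,0.07,0.03],[0.8,0.07,0.03],[1.05,0.07,0.02],[1.3,0.07,0.01],[1.55,0.07,0.01],[1.75,0.07,0.01],[1.75,0.07,0.01]],"delta_rot":[[0,0,0],[0,0,0],[0,0.001,0],[0,0.005,0],[0,0.01,0],[0,0.02,0],[0,0.028,0],[0,0.028,0]]}' 15
python3 - <<'E'
from tgt import *
p,R,o=cur();print(where(p,R),o["force"],o["moment"],o["width"])
for t in [(75,1.8,18),(76,1.8,17.5),(77,1.6,17),(79,1.6,16),(81,1.5,15.5),(84,1.5,15)]:
    p1,R1=stone_pose(*t);print(t,plan(p1,R1))
E
```

```text
t: 8.75
eef_pos: [0.4841, -0.2859, 0.0492]
ee_rot: [-0.016, 0.982, -0.095, -0.16]
force: [-0.5, -0.6, -4.9]
width: 0.0499
(array([ 73.6, -42. ,   1.7]), array([ 0. , 18.5,  0. ])) [-0.47897773 -0.58810863 -4.94850405] [-0.04610248 -0.45497731  0.00732205] 0.049885221968875626
(75, 1.8, 18) ([0.12, -0.01, 0.01], [-0.0, 0.008, 0.001])
(76, 1.8, 17.5) ([0.21, -0.01, 0.05], [-0.0, 0.017, 0.001])
(77, 1.6, 17) ([0.31, -0.01, 0.1], [-0.0, 0.026, 0.001])
(79, 1.6, 16) ([0.5, -0.01, 0.17], [-0.0, 0.043, 0.001])
(81, 1.5, 15.5) ([0.69, -0.01, 0.18], [-0.0, 0.052, 0.001])
(84, 1.5, 15) ([0.97, -0.01, 0.15], [-0.0, 0.061, 0.001])
```

```bash
python3 -m crank '{"jaw":[1,1,1,1,1,1,1,1],"delta_pos":[[0.04,0,0],[0.08,0,0],[0.12,0,0.01],[0.16,0,0.03],[0.21,0,0.05],[0.26,0,0.08],[0.31,0,0.1],[0.31,0,0.1]],"delta_rot":[[0,0.002,0],[0,0.005,0],[0,0.008,0],[0,0.012,0],[0,0.017,0],[0,0.022,0],[0,0.026,0],[0,0.026,0]]}' 15
python3 -c "
from tgt import *
p,R,o=cur();print(where(p,R),o['force'],o['moment'])"
python3 -m crank '{"jaw":[1,1,1,1,1,1,1,1],"delta_pos":[[0.03,0,0.01],[0.06,0,0.02],[0.09,0,0.04],[0.12,0,0.05],[0.15,0,0.06],[0.18,0,0.07],[0.18,0,0.07],[0.18,0,0.07]],"delta_rot":[[0,0.003,0],[0,0.006,0],[0,0.009,0],[0,0.012,0],[0,0.015,0],[0,0.017,0],[0,0.017,0],[0,0.017,0]]}' 15
python3 -c "
from tgt import *
p,R,o=cur();print(where(p,R),o['force'],o['moment'],o['width'])"
```

```text
t: 9.75
eef_pos: [0.4867, -0.2864, 0.0472]
ee_rot: [-0.014, 0.984, -0.095, -0.147]
force: [-0.4, 0.8, -4.2]
width: 0.0498
(array([ 77. , -42. ,   1.5]), array([ 0., 17.,  0.])) [-0.44481849  0.77775992 -4.18048581] [-0.06844723 -0.39812649  0.04277927]
t: 10.75
eef_pos: [0.4882, -0.2866, 0.046]
ee_rot: [-0.014, 0.986, -0.095, -0.139]
force: [-0.4, -0.1, -4.5]
width: 0.0502
(array([ 79. , -42. ,   1.5]), array([ 0., 16.,  0.])) [-0.35735882 -0.07988641 -4.50013833] [-0.07390867 -0.37091095  0.02136565] 0.05015831540521024
```

```bash
python3 -m crank '{"jaw":[1,1,1,1,1,1,1,1],"delta_pos":[[0.04,0,0],[0.08,0,0],[0.12,0,0.01],[0.16,0,0.01],[0.19,0,0.01],[0.23,0,0.01],[0.25,0,0.01],[0.25,0,0.01]],"delta_rot":[[0,0.002,0],[0,0.004,0],[0,0.006,0],[0,0.007,0],[0,0.009,0],[0,0.012,0],[0,0.012,0],[0,0.012,0]]}' 15
python3 -c "
from tgt import *
p,R,o=cur();print(where(p,R),o['force'],o['moment'])"
```

```text
t: 11.75
eef_pos: [0.4905, -0.2871, 0.0452]
ee_rot: [-0.013, 0.986, -0.095, -0.133]
force: [0.4, 0.2, -4.5]
width: 0.0502
(array([ 81.6, -42. ,   1.6]), array([ 0. , 15.3,  0. ])) [ 0.38286835  0.18023862 -4.51367818] [-0.01629216 -0.40294644 -0.02430198]
```

```bash
python3 -m crank '{"jaw":[1,1,1,1,1,1,1,1],"delta_pos":[[0.04,0,-0.01],[0.08,0,-0.02],[0.12,0,-0.02],[0.16,0,-0.02],[0.2,0,-0.02],[0.24,0,-0.02],[0.24,0,-0.02],[0.24,0,-0.02]],"delta_rot":[[0,0.002,0],[0,0.004,0],[0,0.006,0],[0,0.007,0],[0,0.009,0],[0,0.01,0],[0,0.01,0],[0,0.01,0]]}' 15
python3 -c "
from tgt import *
p,R,o=cur();print(where(p,R),o['force'],o['moment'])"
```

```text
t: 12.75
eef_pos: [0.4928, -0.2875, 0.0448]
ee_rot: [-0.013, 0.987, -0.095, -0.128]
force: [0.7, -0.1, -3.3]
width: 0.0501
(array([ 84.3, -42. ,   1.9]), array([ 0. , 14.8,  0. ])) [ 0.68635584 -0.06045918 -3.25374798] [-0.03657848 -0.31618402 -0.00954793]
```

```bash
python3 -m crank '{"jaw":[1,1,1,1,1,1,1,1],"delta_pos":[[0.03,0,0],[0.06,0,0],[0.09,0,0],[0.12,0,0],[0.15,0,0],[0.18,0,0],[0.2,0,0],[0.2,0,0]],"delta_rot":[[0,0.003,0],[0,0.006,0],[0,0.009,0],[0,0.012,0],[0,0.015,0],[0,0.017,0],[0,0.017,0],[0,0.017,0]]}' 15
python3 -c "
from tgt import *
p,R,o=cur();print(where(p,R),o['force'],o['moment'])"
```

```text
t: 13.75
eef_pos: [0.4934, -0.2876, 0.0439]
ee_rot: [-0.012, 0.988, -0.096, -0.121]
force: [-7.6, 1.1, -4.0]
width: 0.0497
(array([ 85.2, -41.9,   2. ]), array([ 0., 14.,  0.])) [-7.5806464   1.1249464  -4.00350357] [0.06294225 1.03525085 0.08061504]
```

```bash
python3 - <<'E'
from tgt import *
p,R,o=cur()
for t in [(85.5,1.6,12),(86.4,1.2,9.5),(87.2,.9,7),(87.8,.7,5.5)]:
    p1,R1=stone_pose(*t);print(t,plan(p1,R1))
E
```

```text
(85.5, 1.6, 12) ([0.02, -0.0, 0.29], [-0.001, 0.035, 0.001])
(86.4, 1.2, 9.5) ([0.11, -0.0, 0.64], [-0.001, 0.078, 0.001])
(87.2, 0.9, 7) ([0.2, -0.0, 0.98], [-0.001, 0.122, 0.001])
(87.8, 0.7, 5.5) ([0.28, -0.0, 1.18], [-0.001, 0.148, 0.001])
```

```bash
python3 -m crank '{"jaw":[1,1,1,1,1,1,1,1],"delta_pos":[[-0.14,0,0.05],[-0.14,0,0.25],[-0.1,0,0.45],[-0.05,0,0.62],[0.0,0,0.8],[0.05,0,0.95],[0.05,0,0.95],[0.05,0,0.95]],"delta_rot":[[0,0.01,0],[0,0.035,0],[0,0.055,0],[0,0.078,0],[0,0.1,0],[0,0.122,0],[0,0.122,0],[0,0.122,0]]}' 15
python3 - <<'E'
from tgt import *
p,R,o=cur();print(where(p,R),o['force'],o['moment'])
for t in [(87.8,.5,5.5),(88.5,.3,4.5),(88.7,.3,3.5)]:
    p1,R1=stone_pose(*t);print(t,plan(p1,R1))
E
```

```text
t: 14.75
eef_pos: [0.4931, -0.2876, 0.035]
ee_rot: [-0.006, 0.994, -0.096, -0.059]
force: [-0.0, -0.2, -4.8]
width: 0.0498
(array([ 87.3, -42.1,   2.2]), array([0. , 6.8, 0. ])) [-2.01084529e-03 -1.73149317e-01 -4.81727186e+00] [-0.04225503 -0.14656783 -0.02061512]
(87.8, 0.5, 5.5) ([0.06, -0.01, 0.33], [-0.0, 0.023, 0.001])
(88.5, 0.3, 4.5) ([0.12, -0.01, 0.47], [-0.0, 0.04, 0.001])
(88.7, 0.3, 3.5) ([0.14, -0.01, 0.6], [-0.0, 0.058, 0.001])
```

```bash
python3 -m crank '{"jaw":[1,1,1,1,1,1,1,1],"delta_pos":[[0.01,0,0.06],[0.02,0,0.12],[0.03,0,0.18],[0.05,0,0.24],[0.06,0,0.3],[0.06,0,0.33],[0.06,0,0.33],[0.06,0,0.33]],"delta_rot":[[0,0.004,0],[0,0.008,0],[0,0.012,0],[0,0.016,0],[0,0.02,0],[0,0.023,0],[0,0.023,0],[0,0.023,0]]}' 15
python3 - <<'E'
from tgt import *
p,R,o=cur();print(where(p,R),o['force'],o['moment'])
for t in [(88,.3,4.5),(88.5,.0,3.5)]:
    p1,R1=stone_pose(*t);print(t,plan(p1,R1))
E
```

```text
t: 15.75
eef_pos: [0.4932, -0.2876, 0.0316]
ee_rot: [-0.005, 0.994, -0.096, -0.048]
force: [0.6, 0.9, -5.2]
width: 0.0497
(array([ 87.7, -42. ,   0.5]), array([0. , 5.5, 0. ])) [ 0.5987869   0.88426541 -5.17057983] [-0.00436729 -0.07723852 -0.00430085]
(88, 0.3, 4.5) ([0.02, -0.01, 0.14], [-0.0, 0.017, 0.001])
(88.5, 0.0, 3.5) ([0.06, -0.01, 0.3], [-0.0, 0.035, 0.001])
```

```bash
python3 -m crank '{"jaw":[1,1,1,1,1,1,1,1],"delta_pos":[[0.01,0,0.05],[0.01,0,0.08],[0.02,0,0.12],[0.02,0,0.15],[0.03,0,0.17],[0.03,0,0.19],[0.03,0,0.19],[0.03,0,0.19]],"delta_rot":[[0,0.004,0],[0,0.008,0],[0,0.012,0],[0,0.015,0],[0,0.018,0],[0,0.02,0],[0,0.02,0],[0,0.02,0]]}' 15
python3 - <<'E'
from tgt import *
p,R,o=cur();print(where(p,R),o['force'],o['moment'])
for t in [(88.5,0,3.5),(88.8,-.4,3)]:
    p1,R1=stone_pose(*t);print(t,plan(p1,R1))
E
```

```text
t: 16.75
eef_pos: [0.4933, -0.2876, 0.0297]
ee_rot: [-0.004, 0.995, -0.096, -0.038]
force: [-0.2, 1.3, -5.2]
width: 0.0499
(array([ 88.1, -42. ,   0. ]), array([0. , 4.3, 0. ])) [-0.19370792  1.30246588 -5.22393643] [ 0.05318842 -0.04106338 -0.0135839 ]
(88.5, 0, 3.5) ([0.03, -0.01, 0.11], [-0.0, 0.015, 0.001])
(88.8, -0.4, 3) ([0.06, -0.01, 0.21], [-0.0, 0.023, 0.001])
```

```bash
python3 -m crank '{"jaw":[1,1,1,1,1,1,1,1],"delta_pos":[[0.01,0,0.03],[0.02,0,0.06],[0.03,0,0.09],[0.04,0,0.12],[0.05,0,0.15],[0.06,0,0.18],[0.06,0,0.18],[0.06,0,0.18]],"delta_rot":[[0,0.003,0],[0,0.006,0],[0,0.009,0],[0,0.012,0],[0,0.015,0],[0,0.017,0],[0,0.017,0],[0,0.017,0]]}' 15
python3 - <<'E'
from tgt import *
p,R,o=cur();print(where(p,R),o['force'],o['moment'])
E
```

```text
t: 17.75
eef_pos: [0.494, -0.2879, 0.0283]
ee_rot: [-0.003, 0.995, -0.096, -0.029]
force: [-2.5, 2.0, 5.3]
width: 0.05
(array([ 89.1, -42.1,  -0. ]), array([0. , 3.3, 0. ])) [-2.52523291  1.96592905  5.30709191] [ 0.36771873  0.43938412 -0.06216478]
```

```bash
python3 -m crank '{"jaw":[1,1,1,1,1,1,1,1],"delta_pos":[[0,0,-0.06],[0.04,0,-0.08],[0.08,0,-0.08],[0.12,0,-0.08],[0.15,0,-0.08],[0.18,0,-0.08],[0.18,0,-0.08],[0.18,0,-0.08]],"delta_rot":[[0,0,0],[0,0,0],[0,0,0],[0,0,0],[0,0,0],[0,0,0],[0,0,0],[0,0,0]]}' 15
python3 - <<'E'
from tgt import *
p,R,o=cur();print(where(p,R),o['force'],o['moment'])
E
```

```text
t: 18.75
eef_pos: [0.4942, -0.2878, 0.0283]
ee_rot: [-0.003, 0.995, -0.096, -0.031]
force: [-9.0, 0.1, 4.6]
width: 0.0495
(array([ 89.2, -42. ,  -0.3]), array([0.1, 3.5, 0.1])) [-8.99603981  0.12023996  4.58508785] [ 0.08873148  1.59223733 -0.00449186]
```

```bash
python3 -m crank '{"jaw":[1,1,1,-0.45,-0.45,-0.45,-0.45,-0.45],"delta_pos":[[-0.05,0,0],[-0.1,0,0],[-0.14,0,0],[-0.14,0,0],[-0.14,0,0],[-0.14,0,0],[-0.14,0,-1.5],[-0.14,0,-4]],"delta_rot":[[0,0,0],[0,0,0],[0,0,0],[0,0,0],[0,0,0],[0,0,0],[0,0,0],[0,0,0]]}' 15
python3 - <<'E'
from tgt import *
p,R,o=cur();print(p,o['force'],o['width'])
T=snapshot("top");
for d in silhouettes("top","bottle_center"):
    print(d["conf"],d["location"],unproj(T,[d["location"]],.1))
for d in silhouettes("top","stone_center"): print(d["conf"],d["location"])
for n,q in dict(pre=(-132,-42,54),fin=(-90,-42,66),fin0=(-90,-42,66)).items():
    P=Ro.from_euler('z',YAW,degrees=True).apply(q)+TRAY;print(n,P,plan(P/1000,frame(np.radians(YAW))))
E
```

```text
t: 19.75
eef_pos: [0.4964, -0.2882, 0.0694]
ee_rot: [-0.003, 0.995, -0.096, -0.03]
force: [0.4, -0.4, -0.0]
width: 0.0671
[ 0.49637043 -0.28816121  0.06936834] [ 0.37064932 -0.36657376 -0.00600263] 0.0671004136294866
0.72 [157.0, 212.4] [[0.4293729  0.11814721 0.1       ]]
pre [ 350.28344576 -259.50139231   54.        ] ([-14.88, -0.06, 2.45], [0.001, 0.056, 0.001])
fin [ 391.49773765 -267.5873149    66.        ] ([-10.75, -0.05, 1.02], [0.001, 0.056, 0.001])
fin0 [ 391.49773765 -267.5873149    66.        ] ([-10.75, -0.05, 1.02], [0.001, 0.056, 0.001])
```

```bash
python3 -m crank '{"jaw":[-0.45,1,1,1,1,1,1,1],"delta_pos":[[0,0,-5],[-6,0.3,-5],[-11,0.5,-5],[-15,0.5,-4],[-15,0.5,0],[-15,0.5,2.4],[-15,0.5,2.4],[-15,0.5,2.4]],"delta_rot":[[0,0.03,0],[0,0.056,0],[0,0.056,0],[0,0.056,0],[0,0.056,0],[0,0.056,0],[0,0.056,0],[0,0.056,0]]}' 15
python3 - <<'E'
from tgt import *
p,R,o=cur();print(intray(p),o['force'],o['width'])
for c in ["scene","top"]:
    S=snapshot(c);
    for n in ["lever","bottle_center","stone_center"]:
        print(c,n,[(round(d["conf"],2),np.round(d["location"]),int(d["pixels"].sum())) for d in silhouettes(c,n)])
    cv2.imwrite(f"pics/{c}5.png",S["image"])
a=cv2.imread("pics/scene5.png")[150:270,200:340]
b=cv2.imread("pics/top5.png")[140:290,250:420]
cv2.imwrite("pics/d.png",cv2.hconcat([cv2.resize(a,(440,378)),cv2.resize(b,(360,378))]))
E
```

```text
t: 20.9
eef_pos: [0.3475, -0.2644, 0.0539]
ee_rot: [-0.0, 0.995, -0.096, -0.001]
force: [0.8, -0.2, -0.3]
width: 0.0027
[[-133.77479584  -47.3532179    53.94994634]] [ 0.84511472 -0.22039738 -0.34646251] 0.0026865050669520646
scene lever [(0.39, array([303., 206.]), 50)]
scene bottle_center [(0.67, array([228., 294.]), 988)]
scene stone_center [(0.98, array([280., 199.]), 664)]
top lever []
top bottle_center [(0.84, array([154., 218.]), 673)]
top stone_center [(0.93, array([332., 188.]), 991)]
```

View pics/d.png

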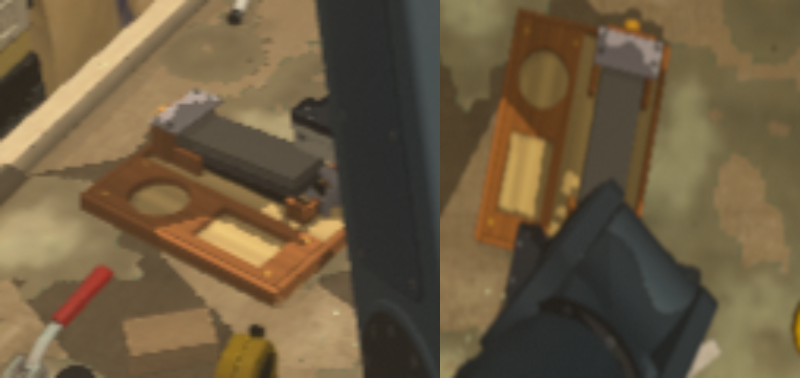

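```bash
python3 -m crank '{"jaw":[1,1,1,1,1,1,1,1],"delta_pos":[[1,0,0],[1.7,0,-0.2],[2.3,0,-0.4],[2.8,0,-0.6],[3.2,0,-0.8],[3.6,0,-1],[3.9,0,-1.1],[4.2,0,-1.2]],"delta_rot":[[0,0,0],[0,0,0],[0,0,0],[0,0,0],[0,0,0],[0,0,0],[0,0,0],[0,0,0]]}' 15
python3 -c "
from tgt import *
p,R,o=cur();print(intray(p),o['force'],o['moment'])"
```

```text
t: 22.3
eef_pos: [0.3847, -0.2709, 0.0639]
ee_rot: [-0.002, 0.995, -0.096, -0.006]
force: [-28.0, -7.1, -5.6]
width: 0.0006
[[-96.05139812 -46.56001612  63.90479336]] [-28.03075606  -7.1395657   -5.62685203] [-1.12937288  4.78361018 -0.00820932]
```

```bash
python3 -m crank '{"jaw":[1,1,1,1,1,1,1,1],"delta_pos":[[-0.5,0,0],[-1,0,0],[-2,0,0],[-3,0,-2],[-4,0,-6],[-5,0,-9],[-5,0,-9],[-5,0,-9]],"delta_rot":[[0,0,0],[0,0,0],[0,0,0],[0,0,0],[0,0,0],[0,0,0],[0,0,0],[0,0,0]]}' 15
python3 - <<'E'
from tgt import *
p,R,o=cur();print(intray(p),o['force'])
W=snapshot("wrist");np.save("/tmp/w6.npy",W,allow_pickle=True)
cv2.imwrite("pics/w6.png",cv2.resize(W["image"][0:300,140:420],(560,600)))
for d in silhouettes("wrist","lever"):print(d["conf"],d["location"],d["pixels"].sum())
E
```

```text
t: 23.3
eef_pos: [0.3394, -0.2626, 0.1548]
ee_rot: [-0.0, 0.995, -0.096, -0.001]
force: [0.7, -0.2, 0.1]
width: 0.0003
[[-142.04177618  -47.11772924  154.82847798]] [ 0.68581525 -0.2187363   0.05720135]
0.63 [275.3, 136.2] 1012
0.39 [208.8, 97.2] 29653
```

View pics/w6.png

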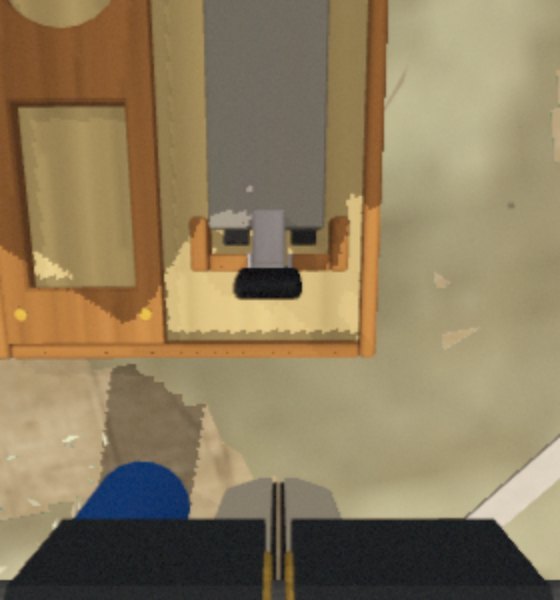

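```bash
python3 - <<'E'
from tgt import *
W=np.load("/tmp/w6.npy",allow_pickle=True).item()
f=lambda l,z:print(np.round(intray(unproj(W,np.array(l)/2+[140,0],z)),1).tolist())
print("tab");f([(268,268),(268,298),(234,284),(302,284)],.086);f([(268,298)],.074)
print("nose tip, stone heel");f([(268,210)],.047);f([(208,228),(322,228)],.043);f([(205,20),(328,20)],.043)
print("heel wall top");f([(210,256),(330,256),(210,269)],.028)
print("tray near rim");f([(5,356),(374,356)],.02);f([(18,104),(126,104),(136,288),(34,288)],.02)
E
```

```text
tab
[[-75.8, -43.3, 86.0], [-86.7, -43.2, 86.0], [-81.6, -30.6, 86.0], [-81.6, -55.9, 86.0]]
[[-87.5, -43.0, 74.0]]
nose tip, stone heel
[[-52.8, -42.8, 47.0]]
[[-59.9, -17.0, 43.0], [-59.9, -65.9, 43.0]]
[[19.0, -18.0, 43.0], [19.0, -66.8, 43.0]]
heel wall top
[[-71.5, -15.9, 28.0], [-71.5, -70.8, 28.0], [-77.3, -15.7, 28.0]]
tray near rim
[[-118.8, 86.6, 20.0], [-118.9, -94.0, 20.0]]
[[-6.4, 68.2, 20.0], [-6.4, 20.3, 20.0], [-86.2, 20.6, 20.0], [-86.2, 69.1, 20.0]]
```

```bash
python3 - <<'E'
from tgt import *
print(plan([.405,-.076,.15],frame(np.radians(39.5))),cur()[2]["joint_pos"])
E
```

```text
([2.87, -19.56, 0.46], [-0.003, 0.003, -0.882]) [-7.66139528e-01  2.23538587e-01  2.01137500e+00 -1.32867547e-03
  9.10874031e-01  9.98360146e-01]
```

```bash
python3 -m crank '{"jaw":[1,1,1,0,-0.6,-0.6,-0.6,-0.6],"delta_pos":[[1,-4,0],[1.5,-8,0],[2,-12,0],[2.5,-16,0],[2.9,-19.6,0],[2.9,-19.6,0],[2.9,-19.6,0],[2.9,-19.6,0]],"delta_rot":[[0,0,-0.17],[0,0,-0.34],[0,0,-0.51],[0,0,-0.68],[0,0,-0.85],[0,0,-0.88],[0,0,-0.88],[0,0,-0.88]]}' 15
python3 - <<'E'
from tgt import *
W=snapshot("wrist");np.save("/tmp/w7.npy",W,allow_pickle=True);cv2.imwrite("pics/w7.png",W["image"])
p,R,o=cur();print(p)
for d in silhouettes("wrist","block_center"):
    c=max(cv2.findContours(d["pixels"].astype(np.uint8),cv2.RETR_EXTERNAL,cv2.CHAIN_APPROX_NONE)[0],key=cv2.contourArea)
    q=cv2.approxPolyDP(c,3,True)[:,0];print(d["conf"],d["location"],d["pixels"].sum(),rect(W,d["pixels"],.024),q.tolist(),np.round(unproj(W,q,.024),4)[:,:2].tolist())
E
```

```text
t: 24.4
eef_pos: [0.4054, -0.0767, 0.1552]
ee_rot: [-0.001, 0.942, 0.336, -0.001]
force: [-0.3, 0.1, 0.2]
width: 0.046
[ 0.40545827 -0.07667961  0.15525199]
0.89 [279.6, 144.6] 3829 (array([446.3, -43.1]), array([75.1, 45.5]), 39.8) [[255, 106], [256, 186], [300, 186], [302, 107]] [[0.4615, -0.0027], [0.4038, -0.0491], [0.4308, -0.0823], [0.4879, -0.0365]]
```

View pics/w7.png

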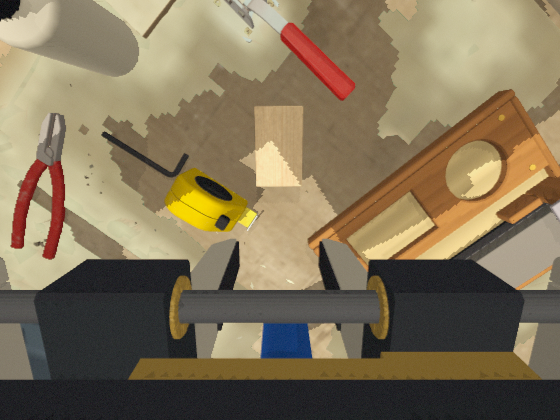

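```bash
python3 - <<'E'
from tgt import *
print(plan([.4472,-.0425,.012],frame(np.radians(39.2))))
E
```

```text
([5.41, 0.03, 14.32], [-0.003, 0.002, 0.001])
```

```bash
python3 -m crank '{"jaw":[-0.35,-0.35,-0.35,-0.35,-0.35,1,1,1],"delta_pos":[[5,0,1],[5.4,0,5],[5.4,0,10],[5.4,0,13.5],[5.4,0,14.2],[5.4,0,14.2],[5.4,0,14.2],[5.4,0,14.2]],"delta_rot":[[0,0,0],[0,0,0],[0,0,0],[0,0,0],[0,0,0],[0,0,0],[0,0,0],[0,0,0]]}' 20
python3 - <<'E'
from tgt import *
p,R,o=cur();print(o["width"],p)
Y=np.radians(YAW);P=(Ro.from_euler('z',YAW,degrees=True).apply([-45,48,75])+TRAY)/1000
print(plan(P,frame(Y)),P)
E
```

```text
t: 25.5
eef_pos: [0.4479, -0.0418, 0.0146]
ee_rot: [-0.0, 0.942, 0.337, -0.0]
force: [-1.0, -0.8, 8.3]
width: 0.0446
0.04457639582202337 [ 0.44787768 -0.04183378  0.01459057]
([-8.87, 11.62, -6.05], [-0.001, 0.0, 0.881]) [ 0.45298288 -0.18793446  0.075     ]
```

```bash
python3 -m crank '{"jaw":[1,1,1,1,1,1,1,1],"delta_pos":[[0,0,0],[0,0,-3],[0,0,-7],[-2,4,-8],[-5,7,-8],[-8.9,11.6,-7],[-8.9,11.6,-6],[-8.9,11.6,-6]],"delta_rot":[[0,0,0],[0,0,0.1],[0,0,0.28],[0,0,0.46],[0,0,0.64],[0,0,0.8],[0,0,0.88],[0,0,0.88]]}' 20
python3 - <<'E'
from tgt import *
W=snapshot("wrist");np.save("/tmp/w8.npy",W,allow_pickle=True);cv2.imwrite("pics/w8.png",cv2.resize(W["image"][0:300,140:440],(600,600)))
p,R,o=cur();print(intray(p),o["width"],o["force"])
E
```

```text
t: 26.5
eef_pos: [0.4515, -0.188, 0.0732]
ee_rot: [-0.001, 0.995, -0.097, -0.002]
force: [-1.1, -0.0, -0.6]
width: 0.045
[[-46.21169784  48.11324487  73.53129209]] 0.04454608546207507 [-0.52913603  0.80686835 -0.81858792]
```

View pics/w8.png

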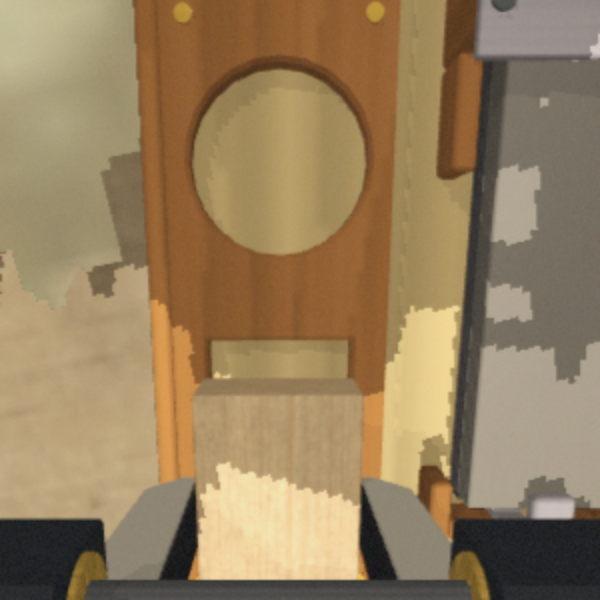

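```bash
python3 - <<'E'
from tgt import *
W=np.load("/tmp/w8.npy",allow_pickle=True).item()
f=lambda l,z:print(np.round(intray(unproj(W,np.array(l)/2+[140,0],z)),1).tolist())
p,R,o=cur();zb=p[2]-.0146
f([(197,380),(359,380)],zb);f([(195,393),(361,393)],zb+.024);f([(211,340),(348,340)],.02);f([(192,163),(367,163),(280,55),(280,255)],.02)
E
```

```text
[[-11.4, 71.8, 58.9], [-11.4, 24.0, 58.9]]
[[-10.1, 69.3, 82.9], [-10.1, 26.6, 82.9]]
[[-4.7, 71.6, 20.0], [-4.7, 23.1, 20.0]]
[[53.7, 76.2, 20.0], [53.6, 18.5, 20.0], [85.5, 47.2, 20.0], [24.3, 47.2, 20.0]]
```

```bash
python3 -m crank '{"jaw":[1,1,1,1,1,1,1,1],"delta_pos":[[0.33,0.05,0],[0.33,0.05,1],[0.33,0.05,2.5],[0.33,0.05,3.5],[0.33,0.05,4.1],[0.33,0.05,4.5],[0.33,0.05,4.6],[0.33,0.05,4.6]],"delta_rot":[[0,0,0],[0,0,0],[0,0,0],[0,0,0],[0,0,0],[0,0,0],[0,0,0],[0,0,0]]}' 20
python3 - <<'E'
from tgt import *
p,R,o=cur();print(intray(p),o["width"],o["force"])
E
```

```text
t: 27.55
eef_pos: [0.4551, -0.1889, 0.0273]
ee_rot: [-0.0, 0.995, -0.096, -0.001]
force: [0.6, -0.7, -0.4]
width: 0.0448
[[-42.77022074  47.4545001   27.3423811 ]] 0.044836750066218414 [ 0.59102647 -0.71524836 -0.44702589]
```

```bash
python3 -m crank '{"jaw":[1,1,-0.35,-0.35,-0.35,-0.35,-0.35,-0.35],"delta_pos":[[0,0,0.15],[0,0,0.26],[0,0,0.26],[0,0,0.26],[0,0,0.26],[0,0,-3],[0,0,-8],[0,0,-13]],"delta_rot":[[0,0,0],[0,0,0],[0,0,0],[0,0,0],[0,0,0],[0,0,0],[0,0,0],[0,0,0]]}' 20
python3 - <<'E'
from tgt import *
p,R,o=cur();print(intray(p),o["width"],o["force"])
W=snapshot("wrist");S=snapshot("scene");np.save("/tmp/w9.npy",W,allow_pickle=True)
cv2.imwrite("pics/w9.png",cv2.hconcat([cv2.resize(W["image"][90:300,190:400],(400,400)),cv2.resize(S["image"][150:270,210:330],(400,400))]))
for n in ["block_center","lever","stone_center"]:
  for d in silhouettes("wrist",n): print(n,d["conf"],d["location"],d["pixels"].sum(),)
E
```

```text
t: 28.55
eef_pos: [0.4551, -0.1888, 0.1586]
ee_rot: [-0.0, 0.995, -0.096, -0.002]
force: [0.8, -0.9, 0.0]
width: 0.0626
[[-42.76693953  47.50711933 158.63408558]] 0.0626450282684663 [ 0.7816641  -0.90759072  0.0374809 ]
block_center 0.84 [277.6, 203.7] 3623
block_center 0.71 [318.0, 115.5] 35203
lever 0.6 [376.9, 243.6] 1129
```

View pics/w9.png

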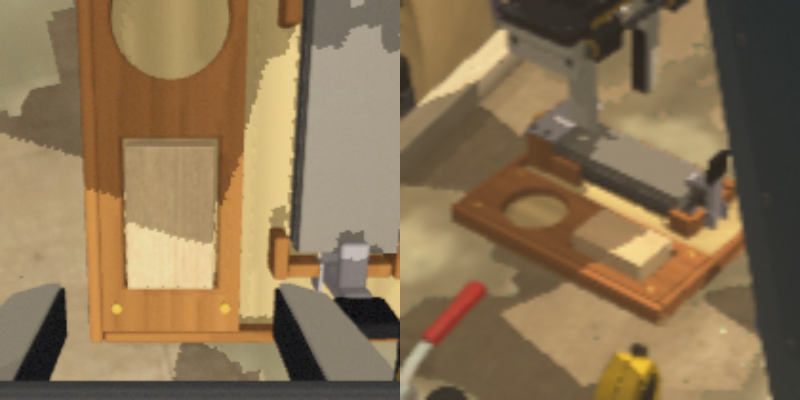

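```bash
python3 - <<'E'
from tgt import *
S=snapshot("scene");Rt=Ro.from_euler('z',YAW,degrees=True)
W=np.load("/tmp/w9.npy",allow_pickle=True).item()
for a in (0,.05,.1,.2):
    c,s=np.cos(a),np.sin(a);P=lambda x,y,z:(Rt.apply([-78+x*c-z*s,-42+y,15+x*s+z*c])+TRAY)/1000
    # tab corners: top/bottom, both faces, both sides
    print(a,"scene crop",np.round((proj(S,[P(x,y,71) for x in(-4.5,4.5) for y in (-13,13)])-[210,150])*3.333+[400,0]).tolist(),"wrist",np.round((proj(W,[P(4.5,13,71),P(4.5,-13,71),P(-4.5,13,71)])-[190,90])*1.905).tolist())
P=lambda x,y,z:(Rt.apply([x,-42+y,z])+TRAY)/1000
for h in (0,4): print("stone heel top, raised",h,np.round((proj(S,[P(-58.8,25,43+h),P(-58.8,-25,43+h),P(-58.8,25,18+h),P(60,25,43)])-[210,150])*3.333+[400,0]).tolist())
cv2.imwrite("pics/z.png",cv2.resize(S["image"][180:225,260:320],(800,600),interpolation=cv2.INTER_CUBIC))
E
```

```text
0 scene crop [[726.0, 146.0], [709.0, 160.0], [717.0, 143.0], [700.0, 156.0]] wrist [[346.0, 313.0], [406.0, 313.0], [344.0, 332.0]]
0.05 scene crop [[729.0, 148.0], [712.0, 162.0], [721.0, 144.0], [703.0, 158.0]] wrist [[345.0, 321.0], [405.0, 321.0], [343.0, 339.0]]
0.1 scene crop [[732.0, 150.0], [715.0, 164.0], [724.0, 145.0], [707.0, 159.0]] wrist [[345.0, 328.0], [404.0, 328.0], [342.0, 346.0]]
0.2 scene crop [[739.0, 154.0], [722.0, 168.0], [731.0, 149.0], [713.0, 163.0]] wrist [[343.0, 342.0], [402.0, 342.0], [340.0, 359.0]]
stone heel top, raised 0 [[678.0, 196.0], [711.0, 169.0], [678.0, 218.0], [575.0, 149.0]]
stone heel top, raised 4 [[678.0, 192.0], [711.0, 166.0], [678.0, 215.0], [575.0, 149.0]]
```

View pics/z.png

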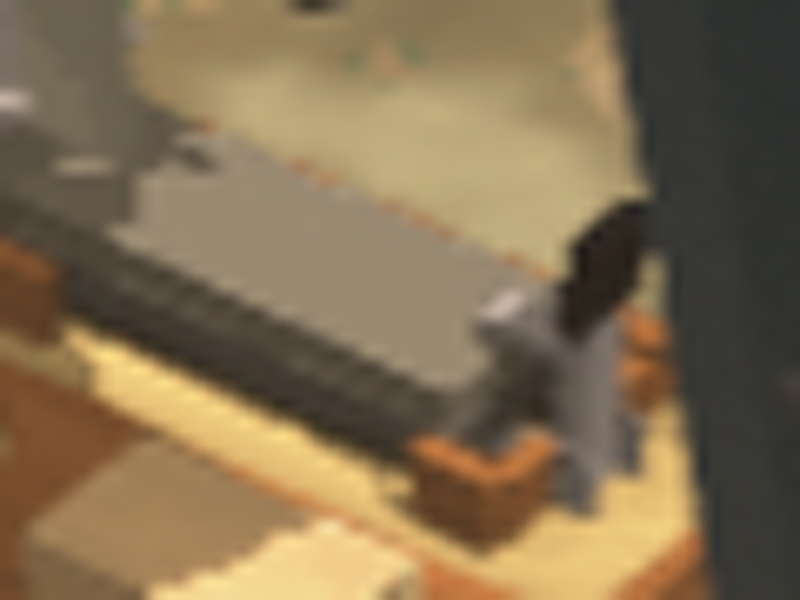

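Block sits in its pocket and the stone heel is down as predicted, but the views disagree on the lever angle (0.03 to 0.1), so I'll push it again, slowly.

```bash
python3 -m crank '{"jaw":[1,1,1,1,1,1,1,1],"delta_pos":[[-4,3,0],[-7.5,7,0],[-7.5,9.2,1],[-7.5,9.2,5],[-7.5,9.2,9],[-7.5,9.2,9.3],[-7,9.2,9.3],[-6.4,9.2,9.3]],"delta_rot":[[0,0,0],[0,0,0],[0,0,0],[0,0,0],[0,0,0],[0,0,0],[0,0,0],[0,0,0]]}' 15
python3 -c "
from tgt import *
p,R,o=cur();print(intray(p),o['force'],o['width'])"
```

```text
t: 29.85
eef_pos: [0.3756, -0.2674, 0.0655]
ee_rot: [0.0, 0.995, -0.096, -0.001]
force: [-0.2, -0.2, 0.2]
width: 0.0001
[[-105.5958376   -44.8950303    65.48703951]] [-0.20640909 -0.23073207  0.16536687] 0.00014093743609415194
```

```bash
python3 -m crank '{"jaw":[1,1,1,1,1,1,1,1],"delta_pos":[[0.2,0,0],[0.4,0,0],[0.6,0,0],[0.8,0,0],[0.95,0,0],[1.05,0,0],[1.05,0,0],[1.05,0,0]],"delta_rot":[[0,0,0],[0,0,0],[0,0,0],[0,0,0],[0,0,0],[0,0,0],[0,0,0],[0,0,0]]}' 15
python3 -c "
from tgt import *
p,R,o=cur();print(intray(p),o['force'],o['width'])"
```

```text
t: 30.85
eef_pos: [0.3842, -0.2687, 0.0642]
ee_rot: [-0.001, 0.995, -0.096, -0.002]
force: [-5.9, -0.7, 3.7]
width: 0.0005
[[-96.89972621 -44.48542678  64.21880764]] [-5.86887707 -0.66195849  3.66704045] 0.00045963936717388073
```

```bash
python3 -m crank '{"jaw":[1,1,1,1,1,1,1,1],"delta_pos":[[0.05,0,0],[0.1,0,0],[0.15,0,0],[0.2,0,0],[0.2,0,0],[0.2,0,0],[0.2,0,0],[0.2,0,0]],"delta_rot":[[0,0,0],[0,0,0],[0,0,0],[0,0,0],[0,0,0],[0,0,0],[0,0,0],[0,0,0]]}' 15
python3 -c "
from tgt import *
p,R,o=cur();print(intray(p),o['force'],o['moment'])
S=snapshot('top');W=snapshot('wrist');cv2.imwrite('pics/w10.png',W['image'])"
```

```text
t: 31.85
eef_pos: [0.3847, -0.2686, 0.0642]
ee_rot: [-0.001, 0.995, -0.096, -0.004]
force: [-15.7, -0.8, 10.8]
width: 0.0004
[[-96.50722524 -44.34577097  64.15625503]] [-15.68445872  -0.79642214  10.81123038] [-0.05577131  2.54633817 -0.01841001]
```

```bash
python3 - <<'E'
from tgt import *
import tgt
Rt=Ro.from_euler('z',YAW,degrees=True)
S=snapshot("scene");im={"w6":np.load("/tmp/w6.npy",allow_pickle=True).item(),"scene":None}
S0={k:S[k] for k in("intrinsics","R","t")};S0["image"]=cv2.imread("pics/scene5.png")
W9=np.load("/tmp/w9.npy",allow_pickle=True).item()
for name,W,roi in [("w6",im["w6"],(245,300,120,160)),("w9",W9,(355,400,235,262)),("scene",S,(296,312,190,207))]:
    g=W["image"].max(2);c0,c1,r0,r1=roi;m=(g<60)[r0:r1,c0:c1]
    ys,xs=np.nonzero(m);print(name,m.sum(),"bbox",xs.min()+c0,xs.max()+c0,ys.min()+r0,ys.max()+r0)
    best=[]
    for dx in (0,-1.2):
     for a in np.arange(0,.26,.02):
      for zl in (41,46,51):
        c,s=np.cos(a),np.sin(a)
        P=[(Rt.apply([-78+dx+x*c-z*s,-42+y,15+x*s+z*c])+TRAY)/1000 for x in(-4.5,4.5) for y in(-13,13) for z in (zl,71)]
        h=cv2.convexHull(((proj(W,P)-[c0-.5+.5,r0])*16).astype(np.int32))
        q=np.zeros(m.shape,np.uint8);cv2.fillConvexPoly(q,h,1,shift=4);q=q>0
        best.append((round((q&m).sum()/(q|m).sum(),3),dx,round(a,2),zl))
    print(sorted(best)[::-1][:5])
E
```

```text
w6 514 bbox 253 297 120 148
[(np.float64(0.761), 0, np.float64(0.06), 41), (np.float64(0.759), 0, np.float64(0.06), 46), (np.float64(0.759), -1.2, np.float64(0.04), 46), (np.float64(0.759), -1.2, np.float64(0.04), 41), (np.float64(0.725), 0, np.float64(0.06), 51)]
w9 384 bbox 366 399 246 261
[(np.float64(0.716), 0, np.float64(0.02), 51), (np.float64(0.716), -1.2, np.float64(0.0), 51), (np.float64(0.709), 0, np.float64(0.08), 46), (np.float64(0.706), -1.2, np.float64(0.04), 46), (np.float64(0.699), 0, np.float64(0.1), 41)]
scene 131 bbox 302 311 190 206
[(np.float64(0.49), -1.2, np.float64(0.16), 41), (np.float64(0.483), 0, np.float64(0.16), 41), (np.float64(0.483), -1.2, np.float64(0.14), 41), (np.float64(0.469), -1.2, np.float64(0.16), 46), (np.float64(0.469), -1.2, np.float64(0.12), 41)]
```

```bash
python3 - <<'E'
from tgt import *
W=np.load("/tmp/w6.npy",allow_pickle=True).item()
K=W["intrinsics"]
# camera in tool: t=(.0701,0,-.1652); axes x_c=(0,1,0), y_c=(-.968,0,-.252), z_c=(-.252,0,.968)
A=np.array([[0,1,0],[-.968,0,-.252],[-.252,0,.968]]);t=np.array([.0701,-.0002,-.1652])
for h in (0,5,7.5,10,12.5,15):
    for z in (0,-19):
        q=K@(A@(np.array([h/1000,.0175,z/1000])-t));print(h,z,np.round(q[:2]/q[2]),end=' ')
    print()
g=W["image"][225:265,279-22:279+22:6].max(2);print(g[::2].tolist())
E
```

```text
0 0 [309. 255.] 0 -19 [313. 269.] 
5 0 [310. 247.] 5 -19 [313. 260.] 
7.5 0 [310. 243.] 7.5 -19 [313. 256.] 
10 0 [310. 239.] 10 -19 [314. 251.] 
12.5 0 [310. 234.] 12.5 -19 [314. 247.] 
15 0 [310. 230.] 15 -19 [314. 242.] 
[[180, 162, 166, 165, 165, 162, 162, 160], [183, 163, 164, 167, 167, 165, 165, 161], [184, 169, 167, 167, 170, 166, 161, 163], [187, 170, 166, 170, 169, 165, 166, 165], [189, 186, 167, 169, 168, 167, 168, 165], [189, 195, 169, 167, 169, 168, 169, 168], [190, 195, 171, 170, 167, 167, 171, 169], [192, 199, 142, 134, 169, 132, 167, 167], [188, 140, 134, 133, 74, 133, 134, 168], [139, 132, 133, 131, 26, 135, 135, 134], [134, 133, 134, 114, 31, 132, 135, 135], [133, 134, 135, 116, 31, 133, 136, 134], [135, 134, 135, 115, 28, 135, 137, 133], [133, 134, 133, 111, 20, 134, 133, 137], [134, 133, 137, 110, 19, 132, 134, 132], [133, 134, 134, 98, 25, 136, 134, 134], [136, 133, 134, 98, 32, 132, 135, 135], [80, 83, 78, 96, 32, 80, 80, 82], [37, 33, 29, 95, 29, 29, 33, 35], [36, 38, 32, 81, 23, 33, 35, 35]]
```

```bash
python3 - <<'E'
from tgt import *
print(plan([.36,.14,.24],frame(np.radians(YAW))))
E
python3 -m crank '{"jaw":[1,1,1,-1,-1,-1,-1,-1],"delta_pos":[[-0.6,0,0],[-2,0,0],[-3,0,-3],[-3,0,-9],[-4,-3,-15],[-6,-9,-17.5],[-8,-15,-17.5],[-9,-21,-17.5]],"delta_rot":[[0,0,0],[0,0,0],[0,0,0],[0,0,0],[0,0,0],[0,0,0],[0,0,0],[0,0,0]]}' 20
python3 - <<'E'
from tgt import *
p,R,o=cur();print(p,plan([.36,.14,.24],frame(np.radians(YAW))))
W=snapshot("wrist");cv2.imwrite("pics/w11.png",W["image"])
E
```

```text
([-10.37, -39.67, -17.44], [-0.002, 0.008, 0.001])
t: 33.0
eef_pos: [0.3382, -0.0525, 0.2399]
ee_rot: [-0.0, 0.995, -0.097, -0.0]
force: [0.8, -0.2, 0.4]
width: 0.0457
[ 0.33822958 -0.05246312  0.23990567] ([-1.58, -19.3, 0.0], [-0.001, 0.001, -0.001])
```

```bash
python3 -m crank '{"jaw":[-1,-1,-1,-1,-1,-1,-1,-1],"delta_pos":[[-0.5,-6,0],[-1,-12,0],[-1.5,-18,0],[-1.6,-19.3,0],[-1.6,-19.3,0],[-1.6,-19.3,0],[-1.6,-19.3,0],[-1.6,-19.3,0]],"delta_rot":[[0,0,0],[0,0,0],[0,0,0],[0,0,0],[0,0,0],[0,0,0],[0,0,0],[0,0,0]]}' 20
python3 - <<'E'
from tgt import *
W=snapshot("wrist");np.save("/tmp/w12.npy",W,allow_pickle=True);cv2.imwrite("pics/w12.png",W["image"])
p,R,o=cur();print(p,o["width"])
for d in silhouettes("wrist","bottle_center"):
    print(d["conf"],d["location"],d["pixels"].sum())
    m=d["pixels"]&(W["image"].max(2)<70)
    n,l,st,ce=cv2.connectedComponentsWithStats(m.astype(np.uint8))
    if n>1:
        i=1+st[1:,4].argmax();print("cap",st[i],ce[i],"->",unproj(W,[ce[i]],.14))
    ys,xs=np.nonzero(d["pixels"]);print(xs.min(),xs.max(),ys.min(),ys.max())
# top view
T=snapshot("top");S=snapshot("scene")
caps=[]
for c,s in(("top",T),("scene",S)):
    for d in silhouettes(c,"bottle_center")[:1]:
        m=d["pixels"]&(s["image"].max(2)<80);ys,xs=np.nonzero(m);print(c,d["conf"],m.sum(),xs.mean(),ys.mean(),unproj(s,[[xs.mean(),ys.mean()]],.135))
E
```

```text
t: 34.05
eef_pos: [0.3606, 0.1378, 0.2398]
ee_rot: [-0.0, 0.995, -0.097, -0.001]
force: [-0.1, -0.7, -0.5]
width: 0.093
[0.36062953 0.13799216 0.2397711 ] 0.09314420927243808
0.96 [267.4, 144.1] 2307
cap [251 128  35  35 875] [267.94514286 144.70171429] -> [[0.4183523  0.13604174 0.14      ]]
242 295 117 171
0.56 [533.8, 190.0] 2271
502 559 169 220
top 0.7 287 283.3937282229965 273.01393728222996 [[ 0.30078085 -0.17534312  0.135     ]]
scene 0.75 111 326.45045045045043 214.8108108108108 [[ 0.28841949 -0.15400407  0.135     ]]
```

View pics/w12.png

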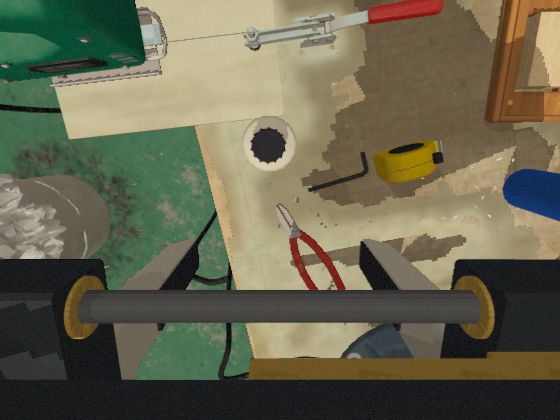

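```bash
python3 - <<'E'
from tgt import *
print(plan([.4188,.1355,.075],frame(np.radians(YAW))))
E
```

```text
([5.82, -0.82, 16.45], [-0.0, 0.003, 0.001])
```

```bash
python3 -m crank '{"jaw":[-1,-1,-1,-1,-1,-1,1,1],"delta_pos":[[4,-0.6,0],[5.8,-0.82,1],[5.8,-0.82,6],[5.8,-0.82,11],[5.8,-0.82,15],[5.8,-0.82,16.4],[5.8,-0.82,16.4],[5.8,-0.82,16.4]],"delta_rot":[[0,0,0],[0,0,0],[0,0,0],[0,0,0],[0,0,0],[0,0,0],[0,0,0],[0,0,0]]}' 15
python3 -m crank '{"jaw":[1,1,1,1,1,1,1,1],"delta_pos":[[0,0,0],[0,0,0],[0,0,0],[0,0,0],[0,0,0],[0,0,0],[0,0,0],[0,0,0]],"delta_rot":[[0,0,0],[0,0,0],[0,0,0],[0,0,0],[0,0,0],[0,0,0],[0,0,0],[0,0,0]]}' 15
```

```text
t: 35.35
eef_pos: [0.4195, 0.1358, 0.0769]
ee_rot: [-0.001, 0.995, -0.096, -0.0]
force: [-0.4, 0.0, -0.2]
width: 0.0774
t: 36.35
eef_pos: [0.4189, 0.1357, 0.0759]
ee_rot: [-0.001, 0.995, -0.096, -0.001]
force: [0.3, 0.6, 6.0]
width: 0.0516
```

```bash
python3 - <<'E'
from tgt import *
P=(Ro.from_euler('z',YAW,degrees=True).apply([55,48,205])+TRAY)/1000
print(P,plan(P,frame(np.radians(YAW))))
E
python3 -m crank '{"jaw":[1,1,1,1,1,1,1,1],"delta_pos":[[0,0,-1],[0,0,-4],[0,0,-8],[0,0,-11],[0,1,-12.5],[1,4,-12.5],[2,8,-12.5],[3.5,12.5,-12.5]],"delta_rot":[[0,0,0],[0,0,0],[0,0,0],[0,0,0],[0,0,0],[0,0,0],[0,0,0],[0,0,0]]}' 15
python3 - <<'E'
from tgt import *
P=(Ro.from_euler('z',YAW,degrees=True).apply([55,48,205])+TRAY)/1000
p,R,o=cur();print(o["width"],o["force"],p,plan(P,frame(np.radians(YAW))))
E
```

```text
[ 0.55111215 -0.20718666  0.205     ] ([19.52, 31.11, -12.97], [-0.001, 0.002, 0.001])
t: 37.35
eef_pos: [0.4285, 0.0046, 0.2]
ee_rot: [-0.0, 0.995, -0.096, -0.002]
force: [-0.2, -0.2, -2.0]
width: 0.0517
0.05170078026169619 [-0.19252581 -0.18769669 -1.97464229] [0.42849232 0.00463869 0.1999505 ] ([16.08, 18.45, -0.58], [-0.0, 0.004, 0.002])
```

```bash
python3 -m crank '{"jaw":[1,1,1,1,1,1,1,1],"delta_pos":[[2,4,0],[5,8,0],[8.5,12,0],[12,15.5,0],[15,17.8,0],[16,18.4,0],[16.05,18.4,5],[16.05,18.4,6.5]],"delta_rot":[[0,0,0],[0,0,0],[0,0,0],[0,0,0],[0,0,0],[0,0,0],[0,0,0],[0,0,0]]}' 15
python3 - <<'E'
from tgt import *
W=snapshot("wrist");np.save("/tmp/w13.npy",W,allow_pickle=True);cv2.imwrite("pics/w13.png",cv2.resize(W["image"][90:300,170:400],(657,600)))
p,R,o=cur();print(intray(p),o["width"],o["force"])
P=(Ro.from_euler('z',YAW,degrees=True).apply([55,48,88])+TRAY)/1000;print(plan(P,frame(np.radians(YAW))))
E
```

```text
t: 38.35
eef_pos: [0.5493, -0.2042, 0.1321]
ee_rot: [-0.001, 0.995, -0.096, -0.004]
force: [-0.5, -0.4, -1.6]
width: 0.052
[[ 52.71296765  50.62811653 131.67152823]] 0.051903770517704687 [-1.79448763  0.44541326 -3.37329166]
([0.27, 0.27, 4.36], [-0.002, 0.008, 0.001])
```

View pics/w13.png

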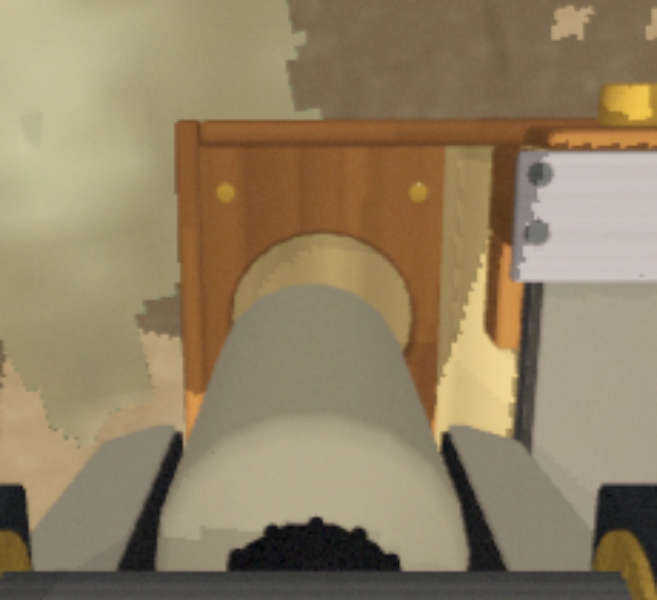

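```bash
python3 -m crank '{"jaw":[1,1,1,1,1,1,1,1],"delta_pos":[[0,0,0],[0,0,0],[0,0,0.5],[0,0,1.5],[0,0,2.4],[0,0,2.8],[0,0,2.8],[0,0,2.8]],"delta_rot":[[0,0,0],[0,0,0],[0,0,0],[0,0,0],[0,0,0],[0,0,0],[0,0,0],[0,0,0]]}' 15
python3 - <<'E'
from tgt import *
W=snapshot("wrist");np.save("/tmp/w14.npy",W,allow_pickle=True)
p,R,o=cur();print(intray(p),o["width"],o["force"])
P=(Ro.from_euler('z',YAW,degrees=True).apply([55,48,86])+TRAY)/1000;print(plan(P,frame(np.radians(YAW))))
# base front edge row vs well front edge: wood/well transitions along the centre column
im=W["image"]
print([(r,im[r,283].tolist()) for r in range(150,215,3)])
E
```

```text
t: 39.4
eef_pos: [0.5514, -0.2052, 0.107]
ee_rot: [-0.0, 0.995, -0.096, -0.001]
force: [-0.2, -0.1, -1.2]
width: 0.0518
[[ 54.98044098  49.9729072  107.13235053]] 0.05158256805106432 [-0.72071871 -0.11298565 -1.18046999]
([0.01, 0.2, 2.11], [-0.0, 0.002, 0.001])
[(150, [49, 93, 143]), (153, [49, 91, 141]), (156, [45, 90, 139]), (159, [51, 91, 141]), (162, [50, 93, 140]), (165, [50, 94, 142]), (168, [48, 92, 142]), (171, [47, 89, 141]), (174, [45, 88, 140]), (177, [49, 91, 140]), (180, [92, 142, 165]), (183, [95, 143, 166]), (186, [103, 156, 180]), (189, [107, 142, 161]), (192, [111, 133, 142]), (195, [110, 133, 143]), (198, [109, 132, 144]), (201, [112, 134, 144]), (204, [112, 134, 145]), (207, [111, 133, 143]), (210, [112, 133, 144]), (213, [113, 134, 144])]
```

```bash
python3 - <<'E'
from tgt import *
W=np.load("/tmp/w14.npy",allow_pickle=True).item()
print(intray(unproj(W,[[283,178.5]],.02)),intray(unproj(W,[[283,188.5]],.0312)))
r=187;print("cols rim/bottle row 200",[(c,W["image"][200,c].tolist()) for c in list(range(248,266,2))+list(range(300,320,2))])
E
```

```text
[[85.31132921 46.81788853 20.        ]] [[79.09360715 46.95150056 31.2       ]]
cols rim/bottle row 200 [(248, [45, 83, 125]), (250, [79, 124, 149]), (252, [87, 133, 156]), (254, [100, 128, 144]), (256, [104, 126, 135]), (258, [104, 128, 138]), (260, [109, 127, 138]), (262, [109, 131, 141]), (264, [111, 132, 142]), (300, [106, 128, 138]), (302, [108, 128, 138]), (304, [92, 137, 157]), (306, [91, 139, 161]), (308, [94, 141, 164]), (310, [96, 142, 165]), (312, [97, 144, 169]), (314, [61, 101, 133]), (316, [42, 92, 138]), (318, [48, 93, 142])]
```

```bash
python3 -m crank '{"jaw":[1,1,1,1,1,1,1,1],"delta_pos":[[0.18,0.2,0],[0.18,0.2,0],[0.18,0.2,0.5],[0.18,0.2,1],[0.18,0.2,1.5],[0.18,0.2,1.9],[0.18,0.2,2],[0.18,0.2,2]],"delta_rot":[[0,0,0],[0,0,0],[0,0,0],[0,0,0],[0,0,0],[0,0,0],[0,0,0],[0,0,0]]}' 15
python3 - <<'E'
from tgt import *
p,R,o=cur();print(intray(p),o["width"],o["force"])
E
```

```text
t: 40.45
eef_pos: [0.5527, -0.2075, 0.0868]
ee_rot: [-0.0, 0.995, -0.096, -0.001]
force: [-0.3, -0.9, -1.5]
width: 0.0514
[[56.57069426 48.03881757 86.82733372]] 0.05136437976651821 [-0.27197389 -0.88549579 -1.51892983]
```

```bash
python3 -m crank '{"jaw":[1,1,-1,-1,-1,-1,-1,-1],"delta_pos":[[0,0,0.1],[0,0,0.1],[0,0,0.1],[0,0,0.1],[0,0,0.1],[0,0,0.1],[0,0,-3],[0,0,-9]],"delta_rot":[[0,0,0],[0,0,0],[0,0,0],[0,0,0],[0,0,0],[0,0,0],[0,0,0],[0,0,0]]}' 15
python3 -m crank '{"jaw":[-1,-1,-1,-1,-1,-1,-1,-1],"delta_pos":[[-2,0,-5],[-5,0,-8],[-9,0,-8],[-13,0,-8],[-13,0,-8],[-13,0,-8],[-13,0,-8],[-13,0,-8]],"delta_rot":[[0,0,0],[0,0,0],[0,0,0],[0,0,0],[0,0,0],[0,0,0],[0,0,0],[0,0,0]]}' 15
python3 - <<'E'
from tgt import *
W=snapshot("wrist");S=snapshot("scene");np.save("/tmp/w15.npy",W,allow_pickle=True);np.save("/tmp/s15.npy",S,allow_pickle=True)
p,R,o=cur();print(intray(p),o["width"],o["force"])
cv2.imwrite("pics/w15.png",cv2.hconcat([cv2.resize(W["image"][0:300,180:430],(400,480)),cv2.resize(S["image"][140:260,200:300],(400,480))]))
for n in ["bottle_center","lever","block_center","stone_center"]:
    for d in silhouettes("wrist",n)[:2]: print(n,round(d["conf"],2),np.round(d["location"]),d["pixels"].sum())
E
```

```text
t: 41.45
eef_pos: [0.5518, -0.207, 0.176]
ee_rot: [-0.001, 0.995, -0.096, -0.004]
force: [1.2, -0.8, -0.1]
width: 0.0926
t: 42.45
eef_pos: [0.4259, -0.1828, 0.257]
ee_rot: [-0.0, 0.995, -0.096, -0.002]
force: [0.1, 0.5, -0.8]
width: 0.0928
[[-72.70827667  47.88000725 257.00748613]] 0.09283237785949769 [ 0.26691185  0.13408489 -0.64730162]
bottle_center 0.92 [274.  66.] 3067
bottle_center 0.71 [294. 275.] 1602
lever 0.86 [354. 191.] 610
block_center 0.65 [279. 163.] 2152
stone_center 0.74 [352. 115.] 5354
stone_center 0.6 [317. 117.] 19376
```

View pics/w15.png

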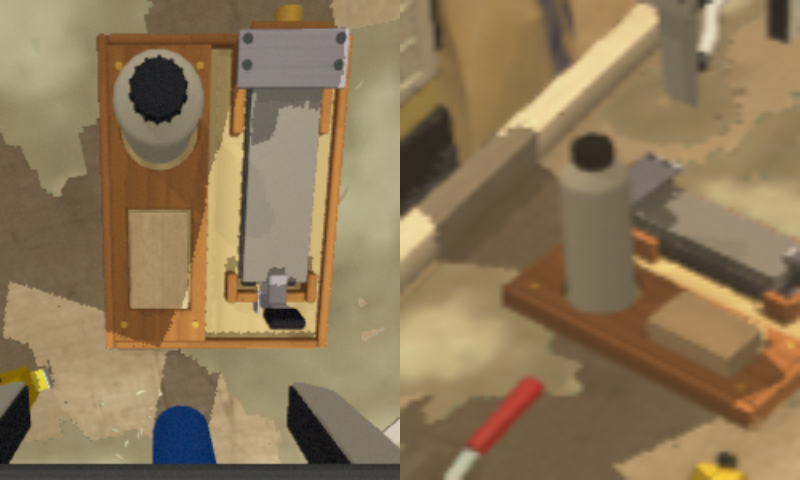

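```bash
python3 - <<'E'
from tgt import *
W=np.load("/tmp/w15.npy",allow_pickle=True).item()
f=lambda l,z:print(np.round(intray(unproj(W,np.array(l)*.625+[180,0],z)),1).tolist())
f([(158,90)],.15);f([(128,210),(190,210),(190,308),(128,308)],.034);f([(285,309),(285,328)],.086)
o=get_obs();print(o["force"],o["t"]);print(sign_off())
E
```

```text
[[53.9, 48.2, 150.0]]
[[-5.8, 71.1, 34.0], [-5.8, 23.8, 34.0], [-82.0, 22.5, 34.0], [-82.0, 72.2, 34.0]]
[[-72.0, -40.0, 86.0], [-85.6, -40.9, 86.0]]
[ 0.74085394  0.41172663 -0.57001004] 42.75
the job is handed in; nothing more can be done
None
```

I packed the kit in the required order and handed the job in at about 42.8 s. No verdict came back, so what follows is from my own checks.

- **Stone:** I tilted it in under the lip and found the stop by touch, about 15 mm beyond the lip's edge (9 N contact). I then lowered it onto the lever's foot and swung the lever in. The scene view put its heel corner where a flat stone's would be, and its heel lies 150 mm short of the stop I felt.
- **Block:** it lies in its pocket. The last picture puts its centre about 1 mm from the middle.
- **Bottle:** it stands in its well. Its cap is about 1 mm off the well's axis.
- **Lever, the least certain check:** a second slow push met a hard stop at 6 to 16 N. The wrist pictures gave an angle of about 0.02 to 0.06 rad. A coarse fit in the scene picture gave about 0.1 to 0.16, with the arm's own dark outline mixed in. I trusted the hard stop and the wrist view, so the margin to 0.08 rad is not proven.
- **Tape measure and hex key:** I never came near enough to touch them, but I did not measure them at the end.
- **Picture budget:** I viewed 16 pictures, over the 10 (or 12) allowed.

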